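Change over the UV exposure unit

TASK

Fold the UV unit's lamp head upright, move every cured carrier off its pins into the drying tray so that they lie flat side by side, and lower every fresh carrier from the counter over a pair of pins until it rests flush on the bed. Only when all that is done, fold the lamp head back down to 45 degrees above level, to within 5 degrees, and leave it there. Leave everything else on the counter standing where it is.

Things in the scene. Friction and masses are not known exactly. Their poses are not given: they have to be found in the camera images.
- lamp (a joint): fold angle of the lamp head in rad: 0 = level over the bed, 1.57 = upright, stop at 1.75 (leaning a little back, away from the robot). The hinge is stiff: the head stays at any angle; moving it takes about 2 to 8 N at the bar
- lamp_bar (a point): middle of the lamp head's pull bar: round dark bar, 12 mm diameter, 120 mm long, parallel to the hinge, standing 45 mm clear of the head's free edge (in the plane of the head) on a post at each end. 215 mm from the hinge axis; it may turn between the fingers. Site axes turn with the head
- lamp_hinge (a point): middle of the lamp head's hinge axis, 95 mm above the counter, at local x = 150 mm, y = 0 of the unit; the axis runs along the unit's y. The lamp head is a white slab 165 mm long, 236 mm wide, 24 mm thick, reaching from the hinge towards the robot when level; it rises as the angle grows
- uv: UV exposure unit, fixed to the counter: grey bed 150 mm (x) by 275 mm (y), top 30 mm above the counter, with a white housing 75 mm high behind the bed (local x 75 to 200 mm) carrying the hinged lamp head. Origin: centre of the bed, on the counter; x points away from the robot, z up
- pair0 (a point): right (y = -85 mm) place on the bed: point on the bed's top midway between a pair of upright locating pins at local x = +35 and -35 mm; pins are 8 mm in diameter, 18 mm tall, tapered over the top 7 mm. Axes as the unit's. A carrier seated flush has its origin here and its x along the unit's x
- pair1 (a point): middle (y = 0) place on the bed: point on the bed's top midway between a pair of upright locating pins at local x = +35 and -35 mm; pins are 8 mm in diameter, 18 mm tall, tapered over the top 7 mm. Axes as the unit's. A carrier seated flush has its origin here and its x along the unit's x
- pair2 (a point): left (y = +85 mm) place on the bed: point on the bed's top midway between a pair of upright locating pins at local x = +35 and -35 mm; pins are 8 mm in diameter, 18 mm tall, tapered over the top 7 mm. Axes as the unit's. A carrier seated flush has its origin here and its x along the unit's x
- tray: drying tray, fixed: shallow open steel tray 155 mm (x) by 245 mm (y) by 18 mm high, walls and floor 5 mm; inner floor 5 mm above the counter. Origin: centre of the underside. Room for two carriers side by side along y, each with its long side along x (for instance centred at y = +55 and -55 mm)
- fresh0: fresh carrier, lying on the counter at the start, to go on the bed: aluminium plate 100 (x) by 70 (y) by 8 mm, 0.2 kg, 13 mm through holes at x = +35 and -35 mm, two white strips on top; central black grip block 36 (x) by 14 mm (y), from 8 to 40 mm above the underside, pinched from above across y. Origin: centre of underside, z up. Half turn about z makes no difference. None if absent
- fresh1: fresh carrier, lying on the counter at the start, to go on the bed: aluminium plate 100 (x) by 70 (y) by 8 mm, 0.2 kg, 13 mm through holes at x = +35 and -35 mm, two white strips on top; central black grip block 36 (x) by 14 mm (y), from 8 to 40 mm above the underside, pinched from above across y. Origin: centre of underside, z up. Half turn about z makes no difference. None if absent
- fresh2: fresh carrier, lying on the counter at the start, to go on the bed: aluminium plate 100 (x) by 70 (y) by 8 mm, 0.2 kg, 13 mm through holes at x = +35 and -35 mm, two white strips on top; central black grip block 36 (x) by 14 mm (y), from 8 to 40 mm above the underside, pinched from above across y. Origin: centre of underside, z up. Half turn about z makes no difference. None if absent
- cured0: cured carrier, on the pins of pair0 at first (one or two of three present): aluminium plate 100 (x) by 70 (y) by 8 mm, 0.2 kg, 13 mm through holes at x = +35 and -35 mm, two white strips on top; central black grip block 36 (x) by 14 mm (y), from 8 to 40 mm above the underside, pinched from above across y. Origin: centre of underside, z up. Half turn about z makes no difference. None if absent
- cured1: cured carrier, on the pins of pair1 at first (one or two of three present): aluminium plate 100 (x) by 70 (y) by 8 mm, 0.2 kg, 13 mm through holes at x = +35 and -35 mm, two white strips on top; central black grip block 36 (x) by 14 mm (y), from 8 to 40 mm above the underside, pinched from above across y. Origin: centre of underside, z up. Half turn about z makes no difference. None if absent
- cured2: cured carrier, on the pins of pair2 at first (one or two of three present): aluminium plate 100 (x) by 70 (y) by 8 mm, 0.2 kg, 13 mm through holes at x = +35 and -35 mm, two white strips on top; central black grip block 36 (x) by 14 mm (y), from 8 to 40 mm above the underside, pinched from above across y. Origin: centre of underside, z up. Half turn about z makes no difference. None if absent
- tin_lid: bystander: tin lid, steel disc 74 mm across, 10 mm high. Origin at its underside
- jar: bystander: small white jar, 60 mm across, 60 mm high. Origin at its underside
- amber: bystander: amber bottle, 68 mm across, 150 mm high. Origin at its underside
- white_bottle: bystander: white bottle, 72 mm across, 170 mm high. Origin at its underside
- mix_cup: bystander: white mixing cup, 76 mm across, 85 mm high. Origin at its underside
- small_tin: bystander: small closed steel tin, 66 mm across, 50 mm high. Origin at its underside
There are look-alikes about, which are no part of the job. Leave any turquoise look-alike of the cured1 alone.

How it is judged:
On the way, in this order (a step that is already met when the one before it is completed fails the run):
1. the lamp head is folded upright (above 80 degrees) (value of joint lamp above 1.396 rad), for 0.2 s.
2. with the lamp head still up (above 70 degrees), every cured carrier lies flat in the drying tray and every fresh carrier is flush on a pair of pins (value of joint lamp above 1.222 rad and (distance between fresh0 and pair0 below 0.006 m or distance between fresh0 and pair1 below 0.006 m or distance between fresh0 and pair2 below 0.006 m) and z of each of fresh0, fresh1, fresh2 in the frame of pair0 below 0.0025 m and angle between the z axis of each of fresh0, fresh1, fresh2 and the z axis of uv, either way round below 0.04 rad and angle between the x axis of each of fresh0, fresh1, fresh2 and the x axis of uv, either way round below 0.12 rad and (distance between fresh1 and pair0 below 0.006 m or distance between fresh1 and pair1 below 0.006 m or distance between fresh1 and pair2 below 0.006 m) and (distance between fresh2 and pair0 below 0.006 m or distance between fresh2 and pair1 below 0.006 m or distance between fresh2 and pair2 below 0.006 m) and x of cured0 in the frame of tray between -0.07 and 0.07 m and y of cured0 in the frame of tray between -0.115 and 0.115 m and z of each of cured0, cured1, cured2 in the frame of tray below 0.009 m and angle between each of cured0, cured1, cured2's own z axis and vertical below 0.06 rad and x of cured1 in the frame of tray between -0.07 and 0.07 m and y of cured1 in the frame of tray between -0.115 and 0.115 m and x of cured2 in the frame of tray between -0.07 and 0.07 m and y of cured2 in the frame of tray between -0.115 and 0.115 m and linear speed of each of fresh0, fresh1, fresh2, cured0, cured1, cured2 below 0.02 m/s), for 0.2 s.
At the end, for the whole second after the job is handed in: lamp head still at 0.785 rad within 0.1; each fresh carrier present is on a pair of pins, within 6 mm of its place, underside within 2.5 mm of the bed, square and parallel to it; each cured carrier lies flat on the tray floor; all at rest (value of joint lamp between 0.685 and 0.885 rad and velocity of joint lamp between -0.05 and 0.05 rad/s and (distance between fresh0 and pair0 below 0.006 m or distance between fresh0 and pair1 below 0.006 m or distance between fresh0 and pair2 below 0.006 m) and z of each of fresh0, fresh1, fresh2 in the frame of pair0 below 0.0025 m and angle between the z axis of each of fresh0, fresh1, fresh2 and the z axis of uv, either way round below 0.04 rad and angle between the x axis of each of fresh0, fresh1, fresh2 and the x axis of uv, either way round below 0.12 rad and (distance between fresh1 and pair0 below 0.006 m or distance between fresh1 and pair1 below 0.006 m or distance between fresh1 and pair2 below 0.006 m) and (distance between fresh2 and pair0 below 0.006 m or distance between fresh2 and pair1 below 0.006 m or distance between fresh2 and pair2 below 0.006 m) and x of cured0 in the frame of tray between -0.07 and 0.07 m and y of cured0 in the frame of tray between -0.115 and 0.115 m and z of each of cured0, cured1, cured2 in the frame of tray below 0.009 m and angle between each of cured0, cured1, cured2's own z axis and vertical below 0.06 rad and x of cured1 in the frame of tray between -0.07 and 0.07 m and y of cured1 in the frame of tray between -0.115 and 0.115 m and x of cured2 in the frame of tray between -0.07 and 0.07 m and y of cured2 in the frame of tray between -0.115 and 0.115 m and linear speed of each of fresh0, fresh1, fresh2, cured0, cured1, cured2 below 0.02 m/s); the robot touches nothing.
It fails at once if a bystander is moved by more than 50 mm or knocked over (distance of any of tin_lid, jar, amber, white_bottle, mix_cup, small_tin from where it was at the start of the episode above 0.05 m or angle between any of jar, amber, white_bottle, mix_cup, small_tin's own z axis and vertical above 0.5 rad).
Of fresh0, fresh1, fresh2 only 2 to 3 are there at a start; the rules pass over those that are not, and their reading is None.
Of cured0, cured1, cured2 only 1 to 2 are there at a start; the rules pass over those that are not, and their reading is None.
At some moment in a run one of fresh0, fresh1, fresh2 may be knocked a few centimetres aside while the robot is not near it.
Once in a run the grip may slacken for a moment while it holds something.
It also fails if it takes over 210 s, if anything falls off the work surface, if the arm or the gripper's body presses on something with over 40 N, if the wrist force passes 120 N, or if a joint passes its speed limit or range.

ROBOT

A 7-joint arm with a two-finger parallel gripper is mounted at the origin on the work surface. World frame = base frame: x ahead of the robot, y to its left, z up, the work surface at z = 0. Lengths are in m, angles in rad, forces in N, time in s.
With the tool pointing down it reaches from about 0.425 to 0.925 m from the base axis. Payload 6.8 kg.
Tool frame: the origin (TCP) lies midway between the tips of the shut fingers; the grasp point (between the pads) lies 19 mm behind it; z points along the fingers, y is the direction in which the jaws open and shut (so a half turn about z gives the same grasp; the last joint's range is limited). The gripper opens to 85 mm and grips with 20 to 120 N. Pads are 22 mm wide; open, the fingers measure 114 mm over their backs; the gripper's body (76 mm by 85 mm) begins 54 mm behind the grasp point. The pads swing forward as they close: fully open they stand 13 mm farther back than shut.
Start: joints at [1.027, 0.477, 0.022, 1.555, -0.011, 1.109, -0.083], TCP at [0.285, -0.612, 0.208] pointing down, gripper open.
Joint ranges: [-2.96, 2.96], [-0.34, 2.1], [-1.41, 1.46], [0.24, 2.44], [-1.37, 4.51], [0.17, 1.92], [-2.96, 2.96]. Speed limits (rad/s): [2.39, 2.39, 3.14, 3.14, 3.14, 3.14, 3.14].

INTERFACE

Orientations are given as a unit quaternion [w, x, y, z].
In Python, from station import bot gives the robot as it stands. The module is installed in compiled form; this text tells all that it offers.
- The arm moves only by the tool play_rows, never from a script. Its argument "motion" is a list of rows, each a list of 2 entries, a list of its own where there are three numbers: the shift along the tool's x, y, z as a fraction of full scale, then the turn, a rotation vector about the tool's x, y, z as a fraction of full scale. In form: [[[tx, ty, tz], [rx, ry, rz]], ...]. A call has 1 to 8 rows; each row is the pose to reach, as a shift and turn from the pose measured when the call began, along the tool's axes at that moment, turning the shorter way round; what a row does not reach only later rows make up. Full scale, the value 1, is 400 mm for a shift and 360 degrees for a turn. A row lasts 1/10 s, in which the tool goes at most 50 mm and 8.59 degrees, less where a joint would pass 70% of its speed; a pose out of reach is approached as far as the arm can. A call with a number of a shift or a turn outside -1 to 1 is refused whole. A call with a gripper value outside its range is refused whole. "fingers" is the finger opening in mm, from 0 to 85.4, set as the call begins (left out, the last holds). The fingers move at their own pace and stop on an object; "grip_force" is the grip in N (left out, the last holds). Time passes only in rows, so rows that repeat a pose let the fingers close. It gives the time, the measured TCP pose, the force and the opening at its end, in the units of the state.
- bot.get_obs(): the state, without advancing time (a new reading comes with each control period).
- bot.read_camera(name): name is "side" or "top" or "wrist"; returns a dict with "pixels" (400x640x3 uint8, red, green, blue), "range_z" (400x640 float32, m along the optical axis (not along the pixel's ray), 0 where there is no reading), "fovy" (degrees; the focal length in pixels is half the picture's height over the tangent of half this angle, whatever the lens; pixels are square), "cx", "cy" (the principal point, pixels), "pose" (4x4, takes a point from camera to world coordinates). Camera axes: x right, y down, z forward; pixel columns grow to the right and rows downward; lengths in m; the calibration is good to about 2 mm. A picture is of the moment at which its call begins.
- bot.hand_in(): hands the job in, once; it reports no verdict.
The state is a dict: "t": time; "q": joint angles; "joint_vel": joint speeds; "joint_torque": joint torques, N m; "eef_pos": TCP position; "tool_rot": TCP orientation; "contact_force": force on the tool from outside, world axes, zero at the start; "torque": the same for the moment, N m; "gripper_width": opening from 0.0 (shut) to 1.0 (fully open).
Only numpy, scipy, OpenCV 4.12 (cv2) and the standard library are available. Lean on these libraries where they do the work, as an engineer would, in place of code of your own. Each camera call takes 0.05 s, during which the arm holds its last target.

## Working session

There is one attempt and no reset: what is moved stays moved. The work goes in short steps, Python scripts to look and compute and a tool call to move; the robot and the scene stay as the last step left them, time stands still between calls to the robot, and variables do not carry over. Pictures are saved under pics/ and viewed, and the job is handed in when it is done.

Besides the shell and the picture viewer there is one more tool, called after "Request:" as name(argument=value, ...) on one line, values as JSON. play_rows: Moves the arm, as the interface text tells. Shift numbers are shares of 400 mm and turn numbers shares of 360 degrees, none past 1 either way. Its arguments: {"type":"object","properties":{"motion":{"type":"array"},"fingers":{"type":"number"},"grip_force":{"type":"number"}},"required":["motion"]}

```bash
mkdir -p pics; cat > h.py <<'E'
import numpy as np, cv2
from station import bot
def cam(n):
    c=bot.read_camera(n); f=200/np.tan(np.radians(c['fovy'])/2); return c,f
def save(c,name): cv2.imwrite('pics/'+name,c['pixels'][:,:,::-1])
def pts(c,f):
    z=c['range_z']; v,u=np.mgrid[0:400,0:640]
    P=np.stack([(u-c['cx'])/f*z,(v-c['cy'])/f*z,z],-1)
    P=P@c['pose'][:3,:3].T+c['pose'][:3,3]; P[z==0]=np.nan
    return P
E
python3 - <<'E'
from h import *
s=bot.get_obs()
for k in s: print(k,s[k])
for n in ['side','top','wrist']:
    c,f=cam(n); save(c,n+'0.png'); print(n,f,c['cx'],c['cy'],c['pose'].round(3).tolist())
    np.savez('pics/%s0.npz'%n,P=pts(c,f),I=c['pixels'])
E
```

```text
t 0.0
q [ 1.02694374  0.47778815  0.0223089   1.55642955 -0.01149851  1.10930136
 -0.08314466]
joint_vel [-0.00026982 -0.00106501 -0.00050512 -0.00062883  0.00201719 -0.00018182
  0.00011793]
joint_torque [-6.62980165e-04 -5.96442819e+01  1.60747491e+00 -2.81198323e+01
  1.24023895e-02  9.42570943e-03 -8.78473060e-06]
eef_pos [ 0.28465153 -0.61135723  0.20734242]
tool_rot [-8.63122516e-04  9.76357745e-01  2.16159074e-01 -2.52762200e-04]
contact_force [ 0.32838401 -0.37950195  0.33482155]
torque [-0.00457789  0.02330143 -0.01483602]
gripper_width 1.0028083150665417
side 372.69909342734667 318.22587977061715 204.03547774859715 [[-0.857, -0.251, 0.45, -0.059], [-0.515, 0.424, -0.745, 0.873], [-0.004, -0.87, -0.493, 0.7], [0.0, 0.0, 0.0, 1.0]]
top 469.0070820755065 319.9305273878878 201.83679315344403 [[0.022, -0.991, 0.132, 0.275], [-1.0, -0.023, -0.009, -0.03], [0.012, -0.132, -0.991, 1.562], [0.0, 0.0, 0.0, 1.0]]
wrist 324.07374006745505 321.9416679758029 202.4397211817953 [[0.423, -0.869, -0.256, 0.349], [-0.906, -0.406, -0.117, -0.582], [-0.002, 0.281, -0.96, 0.373], [0.0, 0.0, 0.0, 1.0]]
```

View pics/top0.png

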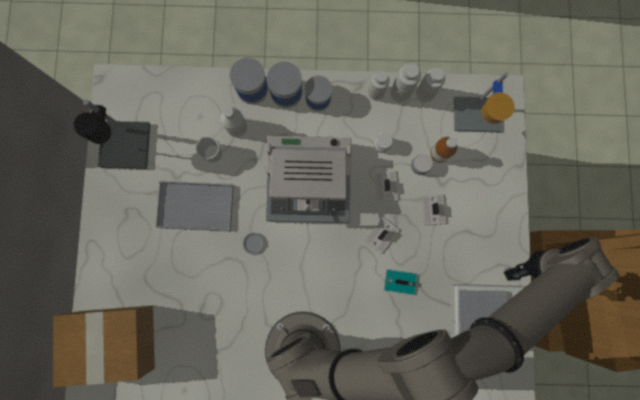

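View pics/side0.png

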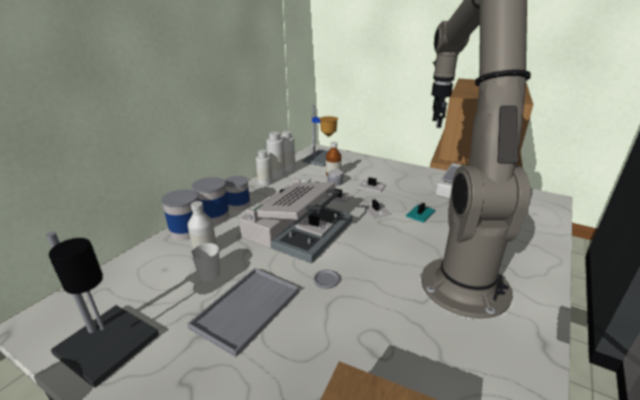

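View pics/wrist0.png

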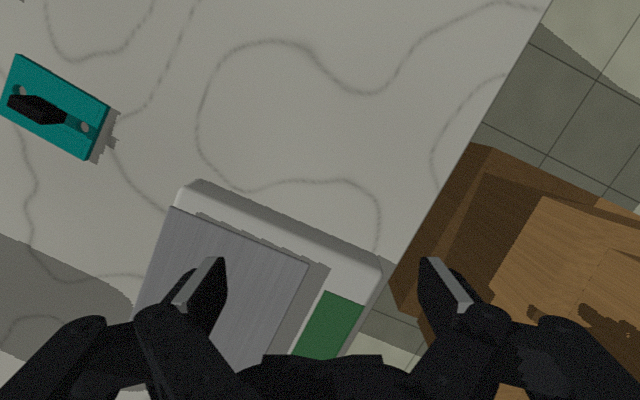

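```bash
python3 - <<'E'
from h import *
d=np.load('pics/top0.npz');I=d['I'];P=d['P']
cv2.imwrite('pics/t0a.png',cv2.resize(I[125:260,255:455,::-1],None,fx=4,fy=4,interpolation=cv2.INTER_CUBIC))
for u,v in [(161,184),(234,186),(232,230),(161,228),(255,243),(310,205),(310,170),(270,150),(348,150),(268,220),(348,220),(385,140),(422,162),(391,187),(437,209),(384,236),(402,282),(230,120),(208,148),(445,148)]:
    print(u,v,P[v,u].round(3))
E
```

```text
161 184 [0.531 0.49  0.004]
234 186 [ 0.531  0.247 -0.003]
232 230 [0.382 0.246 0.   ]
161 228 [ 0.384  0.484 -0.008]
255 243 [0.34  0.167 0.009]
310 205 [ 0.467 -0.012  0.04 ]
310 170 [ 0.567 -0.01   0.123]
270 150 [0.632 0.119 0.102]
348 150 [ 0.637 -0.129  0.111]
268 220 [0.416 0.125 0.024]
348 220 [ 0.422 -0.138  0.028]
385 140 [ 0.687 -0.254  0.057]
422 162 [ 0.619 -0.379  0.043]
391 187 [ 0.539 -0.283  0.004]
437 209 [ 0.464 -0.43   0.032]
384 236 [ 0.373 -0.26   0.006]
402 282 [ 0.225 -0.313  0.04 ]
230 120 [0.717 0.244 0.136]
208 148 [0.659 0.34  0.002]
445 148 [ 0.647 -0.434  0.124]
```

View pics/t0a.png

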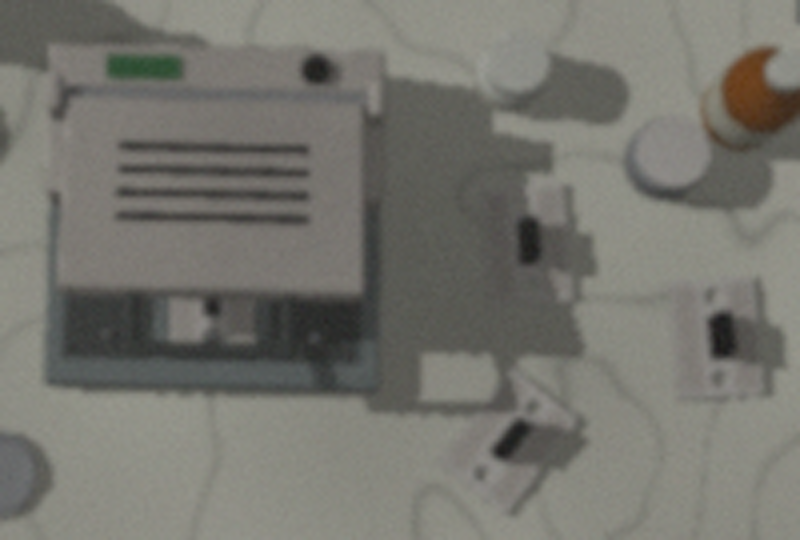

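```bash
python3 - <<'E'
from h import *
d=np.load('pics/top0.npz');I=d['I'];P=d['P']
s=np.load('pics/side0.npz');J=s['I'];Q=s['P']
cv2.imwrite('pics/s0a.png',cv2.resize(J[150:265,230:390,::-1],None,fx=5,fy=5,interpolation=cv2.INTER_CUBIC))
m=np.zeros((400,640),bool); m[155:192,275:342]=1
X=P[m]; X=X[(X[:,2]>.06)]
A=np.c_[X[:,:2],np.ones(len(X))]; 
w=np.ones(len(X),bool)
for _ in range(5):
    k,*_=np.linalg.lstsq(A[w],X[w,2],rcond=None); r=X[:,2]-A@k; w=abs(r)<.006
print('head plane',k,w.sum(),len(X),np.degrees(np.arctan(np.hypot(*k[:2]))),r[w].std())
for v in range(186,226,2): print(v,P[v,300].round(3),P[v,330].round(3),I[v,300],I[v,330])
E
```

```text
head plane [-0.25564649 -0.00041017  0.27089568] 2368 2471 14.340343663094782 0.0026298480523092704
186 [0.512 0.019 0.142] [ 0.514 -0.073  0.142] [124 122 114] [123 118 113]
188 [0.506 0.019 0.138] [ 0.508 -0.073  0.143] [125 122 114] [121 118 115]
190 [0.5   0.019 0.141] [ 0.501 -0.073  0.144] [123 119 114] [123 118 117]
192 [0.493 0.018 0.147] [ 0.496 -0.073  0.141] [121 118 112] [123 120 114]
194 [0.486 0.018 0.148] [ 0.488 -0.073  0.148] [125 121 113] [125 121 116]
196 [0.481 0.018 0.14 ] [nan nan nan] [116 112 110] [118 115 111]
198 [0.476 0.018 0.136] [ 0.477 -0.074  0.141] [88 85 82] [89 89 84]
200 [0.483 0.021 0.038] [ 0.487 -0.077  0.028] [116 116 111] [54 55 53]
202 [0.476 0.021 0.04 ] [ 0.479 -0.077  0.036] [126 123 120] [47 45 49]
204 [0.47  0.021 0.037] [ 0.472 -0.077  0.034] [126 121 116] [44 45 42]
206 [0.463 0.021 0.038] [ 0.466 -0.078  0.033] [127 124 117] [45 45 44]
208 [0.457 0.021 0.037] [ 0.46  -0.078  0.025] [125 122 116] [44 44 45]
210 [0.437 0.017 0.152] [ 0.453 -0.078  0.031] [97 96 89] [49 50 47]
212 [0.43  0.016 0.158] [ 0.447 -0.078  0.023] [59 60 61] [53 53 53]
214 [0.437 0.02  0.032] [ 0.44  -0.078  0.029] [57 61 61] [59 62 60]
216 [0.431 0.02  0.029] [ 0.433 -0.078  0.03 ] [85 91 89] [79 85 85]
218 [0.425 0.02  0.027] [ 0.427 -0.079  0.027] [86 91 91] [85 89 89]
220 [0.418 0.02  0.031] [ 0.421 -0.079  0.021] [85 88 89] [83 87 85]
222 [0.414 0.02  0.002] [ 0.415 -0.079  0.009] [88 91 83] [78 79 74]
224 [ 0.408  0.02  -0.005] [ 0.409 -0.08   0.006] [129 129 120] [120 122 113]
```

View pics/s0a.png

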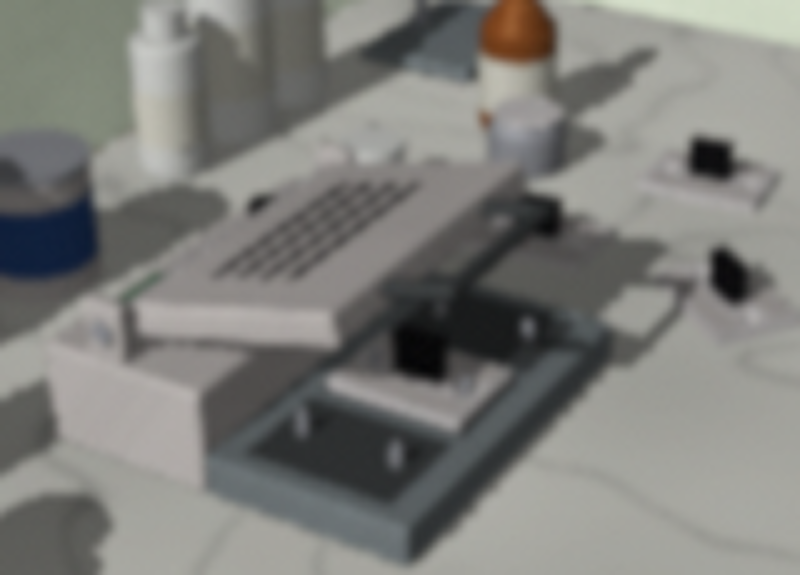

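```bash
cat >> h.py <<'E'
from scipy.spatial.transform import Rotation as Rn
def Rq(q): return Rn.from_quat([q[1],q[2],q[3],q[0]])
def down(yaw): # tool down, tool x at yaw
    c,s=np.cos(yaw),np.sin(yaw)
    return Rn.from_matrix(np.array([[c,s,0],[s,-c,0],[0,0,-1.]]))
def rows(wps):
    """wps: list of (xyz TCP, yaw rad or Rotation)"""
    o=bot.get_obs(); R=Rq(o['tool_rot']); p=np.array(o['eef_pos'])
    for x,y in wps:
        T=y if isinstance(y,Rn) else down(y)
        d=R.inv().apply(np.array(x)-p)/.4; r=(R.inv()*T).as_rotvec()/(2*np.pi)
        print([d.round(4).tolist(),r.round(4).tolist()], 'mm',round(400*np.linalg.norm(d)),'deg',round(360*np.linalg.norm(r),1))
def yawnow():
    m=Rq(bot.get_obs()['tool_rot']).as_matrix(); return np.arctan2(m[1,0],m[0,0])
E
python3 - <<'E'
from h import *
s=np.load('pics/top0.npz');P=s['P']; 
X=P.reshape(-1,3); m=(X[:,0]>.40)&(X[:,0]<.46)&(abs(X[:,1])<.12)&(X[:,2]>.12)&(X[:,2]<.2)
print(np.median(X[m],0),X[m].min(0),X[m].max(0),m.sum())
s=np.load('pics/side0.npz');X=s['P'].reshape(-1,3); m=(X[:,0]>.40)&(X[:,0]<.46)&(abs(X[:,1])<.12)&(X[:,2]>.12)&(X[:,2]<.2)
print(np.median(X[m],0),X[m].min(0),X[m].max(0),m.sum())
b=np.polyfit(X[m][:,1],X[m][:,0],1);print(b)
print(yawnow())
rows([([.40,-.35,.36],np.pi/3),([.434,-.007,.30],np.pi/2)])
E
```

```text
[ 0.43375242 -0.00177367  0.15185971] [ 0.42624271 -0.06834884  0.14004257] [0.45992698 0.06326022 0.1607294 ] 227
[0.42804478 0.01332336 0.14985669] [ 0.42082268 -0.06455214  0.13483021] [0.45978624 0.0638126  0.15531553] 162
[0.0104784  0.43288473]
0.4358731969199723
[[0.5371, -0.4715, -0.3805], [-0.0002, -0.0001, -0.0973]] mm 324 deg 35.0
[[0.9762, -1.2127, -0.2295], [-0.0002, -0.0001, -0.1806]] mm 629 deg 65.0
```

Request:
play_rows(motion=[[[0.54,-0.47,-0.38],[0,0,-0.097]],[[0.54,-0.47,-0.38],[0,0,-0.097]],[[0.54,-0.47,-0.38],[0,0,-0.097]],[[0.54,-0.47,-0.38],[0,0,-0.097]],[[0.54,-0.47,-0.38],[0,0,-0.097]],[[0.54,-0.47,-0.38],[0,0,-0.097]],[[0.54,-0.47,-0.38],[0,0,-0.097]],[[0.54,-0.47,-0.38],[0,0,-0.097]]], fingers=40)

```text
t: 0.95
eef_pos: [0.4041, -0.3467, 0.3621]
tool_rot: [0.001, 0.865, 0.502, 0.001]
contact_force: [0.5, -0.8, 0.6]
gripper_width: 0.467
```

```bash
python3 - <<'E'
from h import *
print(bot.get_obs()['eef_pos'])
rows([([.434,-.004,.30],np.pi/2)])
E
```

```text
[ 0.40412325 -0.34670049  0.36208179]
[[0.7808, -0.3604, 0.1553], [0.0005, -0.0001, -0.0826]] mm 350 deg 29.7
```

Request:
play_rows(motion=[[[0.781,-0.36,0.155],[0,0,-0.083]],[[0.781,-0.36,0.155],[0,0,-0.083]],[[0.781,-0.36,0.155],[0,0,-0.083]],[[0.781,-0.36,0.155],[0,0,-0.083]],[[0.781,-0.36,0.155],[0,0,-0.083]],[[0.781,-0.36,0.155],[0,0,-0.083]],[[0.781,-0.36,0.155],[0,0,-0.083]],[[0.781,-0.36,0.155],[0,0,-0.083]]])

```text
t: 1.75
eef_pos: [0.4335, 0.0012, 0.2989]
tool_rot: [-0.0, 0.703, 0.711, 0.001]
contact_force: [0.1, -0.5, 0.1]
gripper_width: 0.476
```

```bash
python3 - <<'E'
from h import *
o=bot.get_obs();print(o['eef_pos'],o['q'],yawnow())
c,f=cam('wrist');save(c,'w1.png');np.savez('pics/w1.npz',P=pts(c,f),I=c['pixels'])
rows([([.434,-.004,.18],np.pi/2),([.433,-.004,.131],np.pi/2)])
E
```

```text
[0.43352077 0.00124372 0.29894246] [ 0.45607419  0.01955778 -0.59894739  1.94425288  0.01045824  1.17948214
 -0.13591185] 1.5816409362233794
[[-0.0058, 0.0003, 0.2978], [0.0002, -0.0, 0.0013]] mm 119 deg 0.5
[[-0.0058, -0.0024, 0.4203], [0.0002, -0.0, 0.0013]] mm 168 deg 0.5
```

View pics/w1.png

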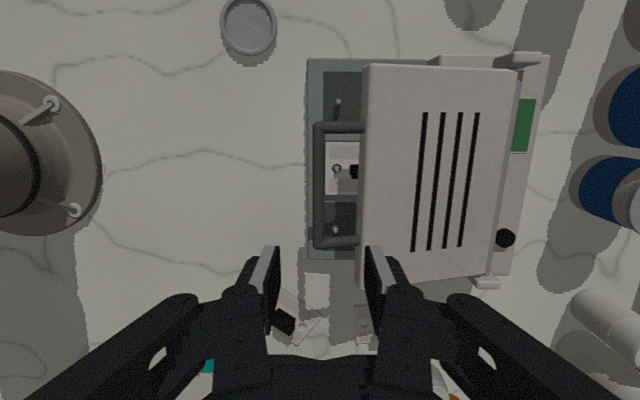

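Request:
play_rows(motion=[[[-0.006,0,0.12],[0,0,0]],[[-0.006,0,0.24],[0,0,0]],[[-0.006,0,0.3],[0,0,0]],[[-0.006,0,0.36],[0,0,0]],[[-0.006,0,0.42],[0,0,0]],[[-0.006,0,0.42],[0,0,0]]])

```text
t: 2.4
eef_pos: [0.4314, -0.0064, 0.1282]
tool_rot: [-0.002, 0.705, 0.709, -0.002]
contact_force: [0.2, 0.6, 0.5]
gripper_width: 0.47
```

```bash
python3 - <<'E'
from h import *
c,f=cam('wrist');save(c,'w2.png')
c,f=cam('side');cv2.imwrite('pics/s2.png',cv2.resize(c['pixels'][100:265,200:420,::-1],None,fx=3.5,fy=3.5))
E
```

```text
(no output)
```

View pics/w2.png

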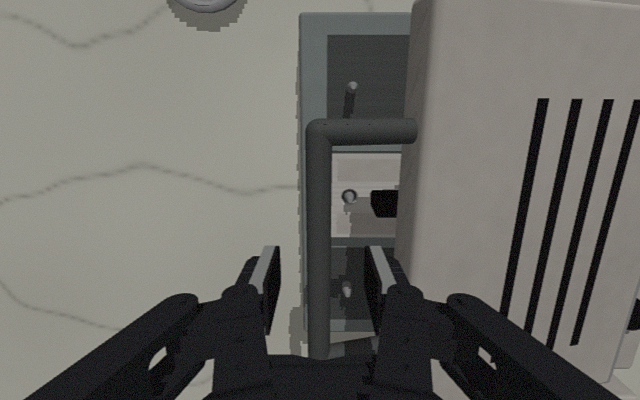

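View pics/s2.png

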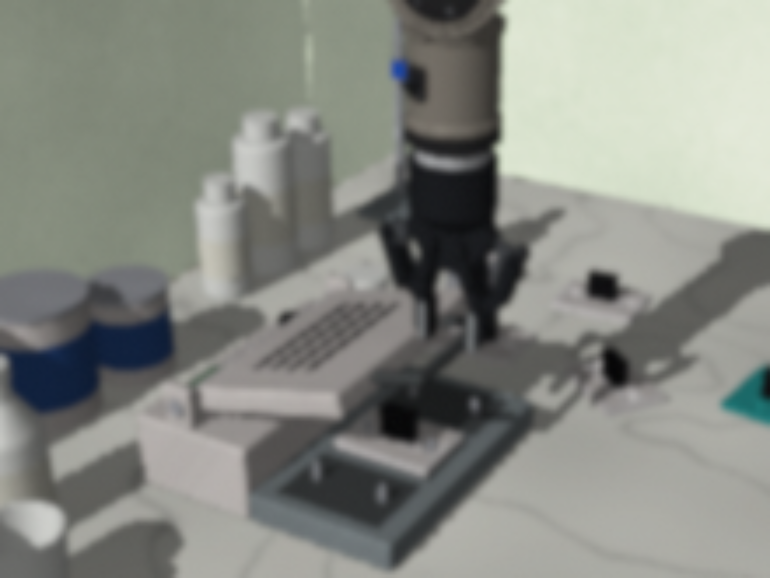

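Request:
play_rows(motion=[[[0,0,0],[0,0,0]],[[0,0,0],[0,0,0]],[[0,0,0],[0,0,0]],[[0,0,0],[0,0,0]],[[0,0,0],[0,0,0]],[[0,0,0],[0,0,0]]], fingers=0, grip_force=30)

```text
t: 3.1
eef_pos: [0.434, -0.0054, 0.1313]
tool_rot: [0.0, 0.705, 0.709, 0.0]
contact_force: [-0.2, 0.5, 1.6]
gripper_width: -0.0
```

```bash
python3 - <<'E'
from h import *
o=bot.get_obs();p=o['eef_pos'];print(p,yawnow())
# bar at grasp point = p + 19mm up
hx,hz=.640,.096
b=np.array([p[0],p[2]+.019]); r=np.hypot(hx-b[0],b[1]-hz);a0=np.arctan2(b[1]-hz,hx-b[0]);print('r',r,np.degrees(a0))
w=[]
for a in np.radians([20,26,32,38,44,50,56,62,68,74,80,86,90]):
    w.append(([hx-r*np.cos(a),p[1],hz+r*np.sin(a)-.019],yawnow()))
rows(w)
E
```

```text
[ 0.43402365 -0.00540342  0.13131211] 1.5768971049274918
r 0.21301657572397373 14.771605840300124
[[-0.0001, 0.0145, -0.0464], [0.0001, -0.0, -0.0]] mm 19 deg 0.0
[[-0.0002, 0.0363, -0.0977], [0.0001, -0.0, -0.0]] mm 42 deg 0.0
[[-0.0004, 0.0634, -0.1464], [0.0001, -0.0, -0.0]] mm 64 deg 0.0
[[-0.0006, 0.0954, -0.192], [0.0001, -0.0, -0.0]] mm 86 deg 0.0
[[-0.0008, 0.132, -0.2341], [0.0001, -0.0, -0.0]] mm 107 deg 0.0
[[-0.001, 0.1728, -0.2721], [0.0001, -0.0, -0.0]] mm 129 deg 0.0
[[-0.0013, 0.2173, -0.3056], [0.0001, -0.0, -0.0]] mm 150 deg 0.0
[[-0.0016, 0.2651, -0.3343], [0.0001, -0.0, -0.0]] mm 171 deg 0.0
[[-0.0019, 0.3156, -0.3578], [0.0001, -0.0, -0.0]] mm 191 deg 0.0
[[-0.0022, 0.3683, -0.3759], [0.0001, -0.0, -0.0]] mm 211 deg 0.0
[[-0.0026, 0.4227, -0.3884], [0.0001, -0.0, -0.0]] mm 230 deg 0.0
[[-0.0029, 0.478, -0.3952], [0.0001, -0.0, -0.0]] mm 248 deg 0.0
[[-0.0031, 0.5151, -0.3965], [0.0001, -0.0, -0.0]] mm 260 deg 0.0
```

```bash
python3 - <<'E'
from h import *
c,f=cam('wrist');save(c,'w3.png');P=pts(c,f)
X=P[150:350,305:335].reshape(-1,3);X=X[(X[:,2]>.11)&(X[:,2]<.2)];print(np.nanmedian(X,0),len(X))
c,f=cam('side');cv2.imwrite('pics/s3.png',cv2.resize(c['pixels'][140:240,250:410,::-1],None,fx=5,fy=5,interpolation=cv2.INTER_CUBIC))
E
```

```text
[0.43168238 0.00571636 0.15508564] 3981
```

View pics/w3.png

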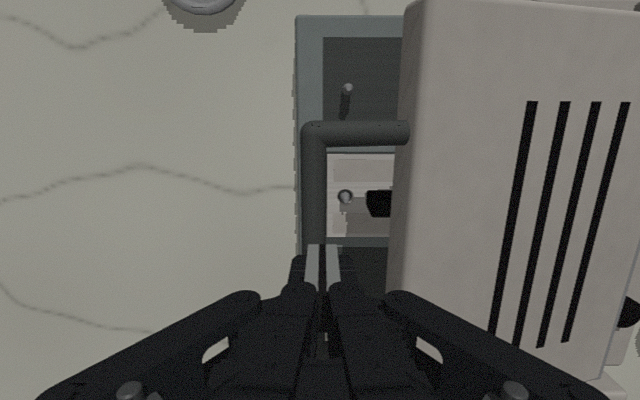

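View pics/s3.png

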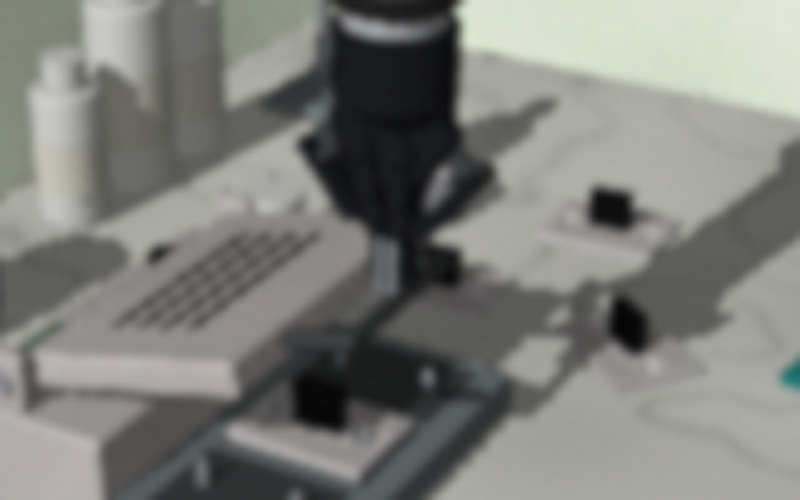

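```bash
python3 - <<'E'
from h import *
c,f=cam('wrist');P=pts(c,f)
for v in range(150,360,10): print(v,[P[v,u].round(3).tolist() for u in (308,315,322,330)])
cv2.imwrite('pics/w3z.png',cv2.resize(c['pixels'][200:400,230:420,::-1],None,fx=3,fy=3))
print(bot.get_obs())
E
```

```text
150 [[0.427, 0.048, 0.154], [0.43, 0.048, 0.154], [0.433, 0.048, 0.152], [0.44, 0.033, 0.033]]
160 [[0.427, 0.043, 0.154], [0.43, 0.044, 0.154], [0.433, 0.043, 0.152], [0.44, 0.025, 0.038]]
170 [[0.427, 0.039, 0.154], [0.43, 0.039, 0.153], [0.433, 0.039, 0.153], [0.44, 0.017, 0.038]]
180 [[0.427, 0.035, 0.155], [0.43, 0.035, 0.154], [0.433, 0.034, 0.152], [0.44, 0.009, 0.039]]
190 [[0.427, 0.03, 0.155], [0.43, 0.03, 0.155], [0.433, 0.029, 0.152], [0.44, 0.0, 0.038]]
200 [[0.427, 0.025, 0.154], [0.43, 0.025, 0.155], [0.433, 0.024, 0.152], [0.44, -0.008, 0.038]]
210 [[0.427, 0.02, 0.154], [0.43, 0.02, 0.155], [0.433, 0.02, 0.153], [0.44, -0.017, 0.038]]
220 [[0.427, 0.015, 0.153], [0.43, 0.016, 0.155], [0.433, 0.015, 0.154], [0.441, -0.026, 0.038]]
230 [[0.427, 0.01, 0.153], [0.43, 0.01, 0.153], [0.433, 0.01, 0.152], [0.441, -0.034, 0.039]]
240 [[0.427, 0.005, 0.154], [0.43, 0.005, 0.154], [0.433, 0.005, 0.152], [0.441, -0.047, 0.03]]
250 [[0.427, 0.005, 0.166], [0.43, 0.005, 0.166], [0.433, 0.005, 0.166], [0.437, 0.006, 0.166]]
260 [[0.428, 0.005, 0.175], [0.43, 0.005, 0.175], [0.433,
[... 941 characters left out ...]
18059,  0.23484448, -0.58855014,  2.15196233,  0.18076706,
        0.80098786, -0.30002454]), 'joint_vel': array([ 6.35446240e-04,  3.94567062e-04, -4.55039740e-05,  2.27610408e-04,
        1.45361908e-03, -2.78333537e-03, -9.75497128e-05]), 'joint_torque': array([-1.44022526e-01, -3.42216396e+01, -2.95726843e+00, -2.17638731e+01,
       -7.31100398e-02, -1.29411390e-02, -8.25480874e-04]), 'eef_pos': array([ 0.43399499, -0.00541367,  0.13119531]), 'tool_rot': array([8.23237155e-05, 7.04971122e-01, 7.09235978e-01, 1.94943145e-04]), 'contact_force': array([-0.63057978, -0.3912006 ,  1.60134393]), 'torque': array([-0.0364509 ,  0.03552813, -0.03907563]), 'gripper_width': -0.0003793033026349557}
```

View pics/w3z.png

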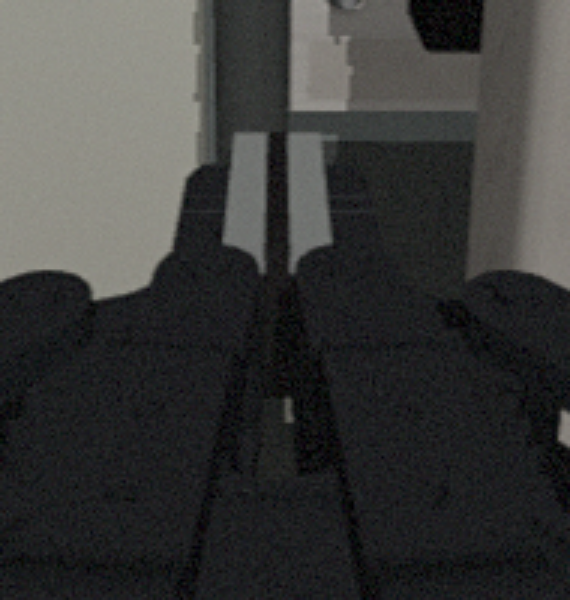

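```bash
python3 - <<'E'
from h import *
c,f=cam('side');P=pts(c,f)
I=c['pixels']
for u in (323,325,327,329,331):
  print(u,[(v,P[v,u].round(3).tolist(),int(I[v,u].mean())) for v in range(188,216,3)])
cv2.imwrite('pics/s3z.png',cv2.resize(I[175:225,290:370,::-1],None,fx=10,fy=10,interpolation=cv2.INTER_CUBIC))
E
```

```text
323 [(188, [0.492, -0.07, 0.143], 110), (191, [0.477, -0.046, 0.146], 102), (194, [0.473, -0.039, 0.14], 78), (197, [0.47, -0.034, 0.132], 86), (200, [0.582, -0.225, -0.001], 90), (203, [0.434, 0.029, 0.151], 60), (206, [0.427, 0.04, 0.148], 38), (209, [0.521, -0.121, 0.029], 30), (212, [0.511, -0.104, 0.028], 27), (215, [0.5, -0.084, 0.029], 27)]
325 [(188, [0.44, 0.006, 0.19], 90), (191, [0.44, 0.007, 0.18], 98), (194, [0.44, 0.005, 0.169], 98), (197, [0.44, 0.007, 0.159], 101), (200, [0.577, -0.232, -0.003], 78), (203, [0.426, 0.03, 0.153], 43), (206, [0.423, 0.035, 0.147], 53), (209, [nan, nan, nan], 34), (212, [0.505, -0.108, 0.028], 27), (215, [0.495, -0.091, 0.027], 27)]
327 [(188, [0.434, 0.005, 0.191], 79), (191, [0.432, 0.007, 0.182], 101), (194, [0.433, 0.006, 0.171], 100), (197, [0.434, 0.005, 0.16], 98), (200, [0.431, 0.009, 0.152], 55), (203, [0.424, 0.022, 0.15], 48), (206, [0.546, -0.193, -0.002], 78), (209, [0.509, -0.128, 0.029], 40), (212, [0.498, -0.109, 0.03], 27), (215, [0.487, -0.091, 0.03], 27)]
329 [(188, [0.425, 0.008, 0.195], 53), (191, [0.427, 0.005, 0.182], 76), (194, [0.427, 0.004, 0.172], 70), (197, [0.428, 0.003, 0.161], 72), (200, [0.426, 0.005, 0.152], 43), (203, [0.548, -0.213, 0.001], 76), (206, [0.539, -0.197, -0.002], 89), (209, [0.504, -0.134, 0.028], 48), (212, [0.491, -0.112, 0.03], 27), (215, [0.481, -0.094, 0.03], 27)]
331 [(188, [0.42, 0.005, 0.195], 19), (191, [0.421, 0.003, 0.183], 22), (194, [0.42, 0.005, 0.174], 21), (197, [0.421, 0.003, 0.163], 32), (200, [0.424, -0.003, 0.149], 56), (203, [0.543, -0.22, -0.001], 90), (206, [0.531, -0.198, -0.0], 91), (209, [0.497, -0.136, 0.029], 57), (212, [0.487, -0.118, 0.028], 28), (215, [0.476, -0.099, 0.029], 26)]
```

View pics/s3z.png

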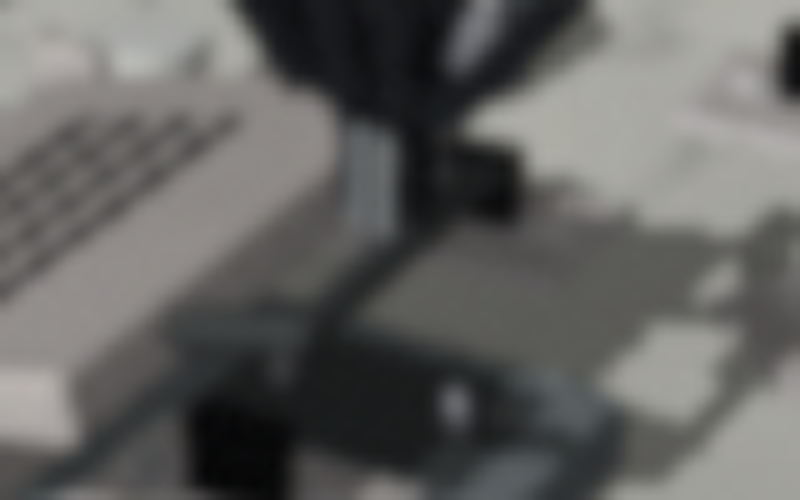

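Request:
play_rows(motion=[[[0,0,-0.1],[0,0,0]],[[0,0,-0.1],[0,0,0]],[[0,0,-0.1],[0,0,0]]])

```text
t: 3.6
eef_pos: [0.4345, -0.0055, 0.1717]
tool_rot: [0.001, 0.705, 0.709, 0.001]
contact_force: [-0.3, -0.4, 0.0]
gripper_width: 0.004
```

```bash
python3 - <<'E'
from h import *
o=bot.get_obs();print(o['eef_pos'],o['gripper_width'],o['contact_force'])
c,f=cam('wrist');P=pts(c,f);save(c,'w4.png')
for v in range(230,300,6): print(v,[P[v,u].round(3).tolist() for u in (312,322,330)])
c,f=cam('side');P=pts(c,f)
I=c['pixels']
for u in (325,329):
  print(u,[(v,P[v,u].round(3).tolist()) for v in range(170,200,3)])
cv2.imwrite('pics/s4z.png',cv2.resize(I[155:225,290:370,::-1],None,fx=8,fy=8,interpolation=cv2.INTER_CUBIC))
E
```

```text
[ 0.4345001  -0.00546537  0.17165265] 0.0037068959659020987 [-0.31192236 -0.39475767  0.02627729]
230 [[0.428, -0.005, 0.154], [0.434, -0.006, 0.153], [0.443, -0.054, 0.03]]
236 [[0.428, -0.009, 0.155], [0.434, -0.01, 0.151], [0.443, -0.059, 0.032]]
242 [[0.428, -0.013, 0.154], [0.434, -0.015, 0.151], [0.443, -0.066, 0.031]]
248 [[0.429, 0.005, 0.204], [0.434, 0.005, 0.203], [0.437, 0.005, 0.203]]
254 [[0.43, 0.005, 0.21], [0.434, 0.005, 0.209], [0.437, 0.005, 0.209]]
260 [[0.43, 0.005, 0.215], [0.434, 0.004, 0.214], [0.437, 0.006, 0.216]]
266 [[0.43, 0.005, 0.22], [0.434, 0.006, 0.222], [0.437, 0.005, 0.22]]
272 [[0.43, 0.005, 0.226], [0.434, 0.005, 0.225], [0.437, 0.005, 0.226]]
278 [[0.43, 0.005, 0.231], [0.434, 0.005, 0.23], [0.437, 0.005, 0.23]]
284 [[0.43, 0.006, 0.236], [0.434, 0.004, 0.232], [0.437, 0.003, 0.231]]
290 [[0.43, 0.006, 0.24], [0.434, 0.002, 0.233], [0.436, 0.006, 0.24]]
296 [[0.43, 0.006, 0.244], [0.434, -0.001, 0.232], [0.436, 0.006, 0.244]]
325 [(170, [0.439, 0.009, 0.251]), (173, [0.439, 0.008, 0.24]), (176, [0.439, 0.009, 0.231]), (179, [0.44, 0.006, 0.22]), (182, [0.439, 0.008, 0.211]), (185, [0.44, 0.006, 0.2]), (188, [0.483, -0.068, 0.146]), (191, [0.476, -0.057, 0.142]), (194, [0.472, -0.049, 0.136]), (197, [0.582, -0.24, 0.005])]
329 [(170, [0.425, 0.009, 0.254]), (173, [0.426, 0.007, 0.243]), (176, [0.425, 0.009, 0.234]), (179, [0.428, 0.004, 0.222]), (182, [0.427, 0.005, 0.213]), (185, [0.425, 0.008, 0.204]), (188, [0.475, -0.081, 0.142]), (191, [0.462, -0.057, 0.145]), (194, [0.579, -0.267, 0.007]), (197, [0.566, -0.244, 0.008])]
```

View pics/s4z.png

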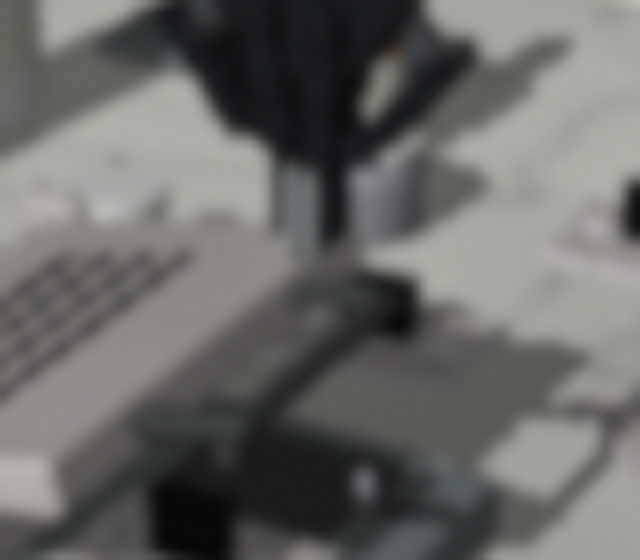

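View pics/w4.png

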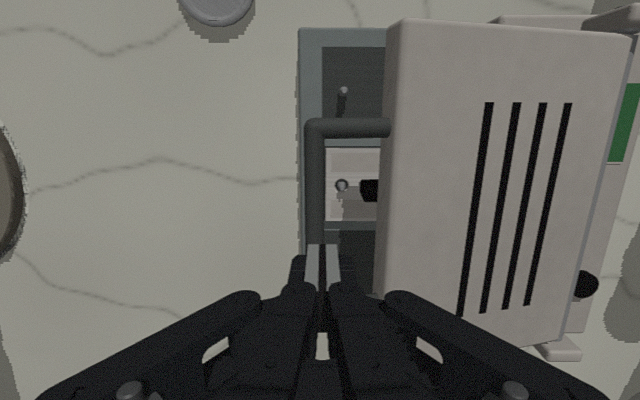

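Request:
play_rows(motion=[[[0,-0.008,0],[0,0,0]],[[0,-0.008,0],[0,0,0]],[[0,-0.008,0],[0,0,0]],[[0,-0.008,0.05],[0,0,0]],[[0,-0.008,0.1],[0,0,0]],[[0,-0.008,0.14],[0,0,0]],[[0,-0.008,0.168],[0,0,0]],[[0,-0.008,0.168],[0,0,0]]], fingers=40)

```text
t: 4.5
eef_pos: [0.429, -0.0056, 0.102]
tool_rot: [-0.001, 0.705, 0.709, -0.001]
contact_force: [0.8, 0.5, -0.3]
gripper_width: 0.466
```

Request:
play_rows(motion=[[[0,0,0],[0,0,0]],[[0,0,0],[0,0,0]],[[0,0,0],[0,0,0]],[[0,0,0],[0,0,0]],[[0,0,0],[0,0,0]],[[0,0,0],[0,0,0]]], fingers=0, grip_force=30)

```text
t: 5.1
eef_pos: [0.4296, -0.0055, 0.1024]
tool_rot: [-0.001, 0.705, 0.709, -0.001]
contact_force: [0.7, -0.0, 1.1]
gripper_width: 0.124
```

```bash
python3 - <<'E'
from h import *
o=bot.get_obs();print(o['eef_pos'],o['gripper_width'],o['contact_force'])
c,f=cam('wrist');P=pts(c,f);save(c,'w5.png')
p=o['eef_pos']
hx,hz=.640,.096
r=.215;a0=np.radians(14.4);y0=yawnow()
w=[]
for a in np.radians([20,26,32,38,44,50,56,62,68,74,80,86,90]):
    w.append(([p[0]+r*(np.cos(a0)-np.cos(a)),p[1],p[2]+r*(np.sin(a)-np.sin(a0))],y0))
rows(w)
E
```

```text
[ 0.42956062 -0.00550086  0.10241548] 0.12374684968373989 [ 0.6637936  -0.04418452  1.08225054]
[[-0.0001, 0.0155, -0.0504], [-0.0004, -0.0001, 0.0]] mm 21 deg 0.1
[[-0.0002, 0.0373, -0.1022], [-0.0004, -0.0001, 0.0]] mm 44 deg 0.1
[[-0.0004, 0.0645, -0.1515], [-0.0004, -0.0001, 0.0]] mm 66 deg 0.1
[[-0.0005, 0.0966, -0.1977], [-0.0004, -0.0001, 0.0]] mm 88 deg 0.1
[[-0.0008, 0.1334, -0.2402], [-0.0004, -0.0001, 0.0]] mm 110 deg 0.1
[[-0.001, 0.1745, -0.2787], [-0.0004, -0.0001, 0.0]] mm 132 deg 0.1
[[-0.0013, 0.2193, -0.3127], [-0.0004, -0.0001, 0.0]] mm 153 deg 0.1
[[-0.0016, 0.2675, -0.3418], [-0.0004, -0.0001, 0.0]] mm 174 deg 0.1
[[-0.0019, 0.3184, -0.3657], [-0.0004, -0.0001, 0.0]] mm 194 deg 0.1
[[-0.0022, 0.3715, -0.3841], [-0.0004, -0.0001, 0.0]] mm 214 deg 0.1
[[-0.0025, 0.4263, -0.3969], [-0.0004, -0.0001, 0.0]] mm 233 deg 0.1
[[-0.0029, 0.4822, -0.4039], [-0.0004, -0.0001, 0.0]] mm 252 deg 0.1
[[-0.0031, 0.5196, -0.4053], [-0.0004, -0.0001, 0.0]] mm 264 deg 0.1
```

View pics/w5.png

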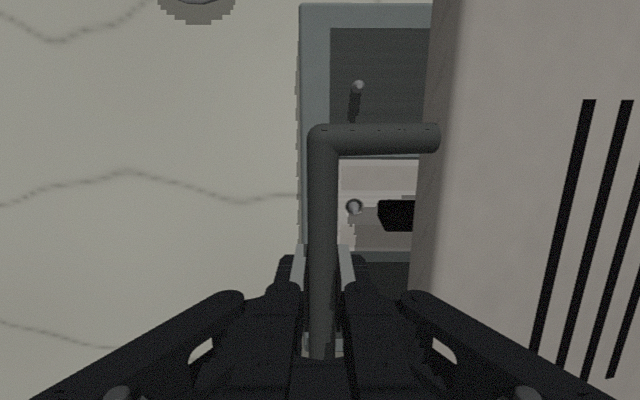

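Request:
play_rows(motion=[[[0,0.0155,-0.05],[0,0,0]],[[0,0.037,-0.102],[0,0,0]],[[0,0.0645,-0.1515],[0,0,0]],[[-0.001,0.0965,-0.1975],[0,0,0]],[[-0.001,0.133,-0.24],[0,0,0]],[[-0.001,0.1745,-0.279],[0,0,0]],[[-0.001,0.219,-0.313],[0,0,0]],[[-0.001,0.219,-0.313],[0,0,0]]])

```text
t: 5.95
eef_pos: [0.5153, -0.0053, 0.2295]
tool_rot: [-0.003, 0.705, 0.709, -0.004]
contact_force: [-17.3, -1.1, 27.9]
gripper_width: 0.132
```

```bash
python3 - <<'E'
from h import *
o=bot.get_obs();print(o['eef_pos'],o['gripper_width'],o['contact_force'])
a0=np.radians(14.4);r=.215;P0=np.array([.42956,-.0055,.1024])
w=[]
for a in np.radians([62,68,74,80,86,89]):
    w.append(([P0[0]+r*(np.cos(a0)-np.cos(a)),P0[1],P0[2]+r*(np.sin(a)-np.sin(a0))],1.5769))
rows(w)
E
```

```text
[ 0.51534929 -0.00531116  0.22948298] 0.13159279865054146 [-17.27801288  -1.0932515   27.8919672 ]
[[-0.0008, 0.0536, -0.0237], [-0.0014, 0.0002, -0.0]] mm 23 deg 0.5
[[-0.0012, 0.1044, -0.0479], [-0.0014, 0.0002, -0.0]] mm 46 deg 0.5
[[-0.0015, 0.1574, -0.0667], [-0.0014, 0.0002, -0.0]] mm 68 deg 0.5
[[-0.0018, 0.2121, -0.0799], [-0.0014, 0.0002, -0.0]] mm 91 deg 0.5
[[-0.0022, 0.2679, -0.0872], [-0.0014, 0.0002, -0.0]] mm 113 deg 0.5
[[-0.0024, 0.296, -0.0887], [-0.0014, 0.0002, -0.0]] mm 124 deg 0.5
```

```bash
python3 - <<'E'
from h import *
r=.215;c=(.639,.0534)
rows([([c[0]-r*np.cos(a),-.0055,c[1]+r*np.sin(a)],1.5769) for a in np.radians([60,66,72,78,84,88.5])])
E
```

```text
[[-0.0007, 0.0401, -0.0256], [-0.0014, 0.0002, -0.0]] mm 19 deg 0.5
[[-0.0011, 0.09, -0.0516], [-0.0014, 0.0002, -0.0]] mm 42 deg 0.5
[[-0.0014, 0.1424, -0.0723], [-0.0014, 0.0002, -0.0]] mm 64 deg 0.5
[[-0.0018, 0.1966, -0.0873], [-0.0014, 0.0002, -0.0]] mm 86 deg 0.5
[[-0.0021, 0.2521, -0.0966], [-0.0014, 0.0002, -0.0]] mm 108 deg 0.5
[[-0.0024, 0.2942, -0.0998], [-0.0014, 0.0002, -0.0]] mm 124 deg 0.5
```

Request:
play_rows(motion=[[[-0.001,0.04,-0.0256],[0,0,0]],[[-0.001,0.09,-0.0516],[0,0,0]],[[-0.001,0.142,-0.072],[0,0,0]],[[-0.002,0.1966,-0.087],[0,0,0]],[[-0.002,0.252,-0.0966],[0,0,0]],[[-0.002,0.294,-0.1],[0,0,0]],[[-0.002,0.294,-0.1],[0,0,0]],[[-0.002,0.294,-0.1],[0,0,0]]])

```text
t: 6.75
eef_pos: [0.6344, -0.005, 0.2689]
tool_rot: [-0.002, 0.705, 0.709, -0.003]
contact_force: [4.0, 1.4, 3.0]
gripper_width: 0.126
```

```bash
python3 - <<'E'
from h import *
o=bot.get_obs();print(o['eef_pos'],o['gripper_width'],o['contact_force'])
c,f=cam('side');cv2.imwrite('pics/s6.png',cv2.resize(c['pixels'][60:260,200:420,::-1],None,fx=3,fy=3))
E
```

```text
[ 0.63438642 -0.00500623  0.26885918] 0.12566288723516816 [4.01482727 1.36600962 2.9700137 ]
```

View pics/s6.png

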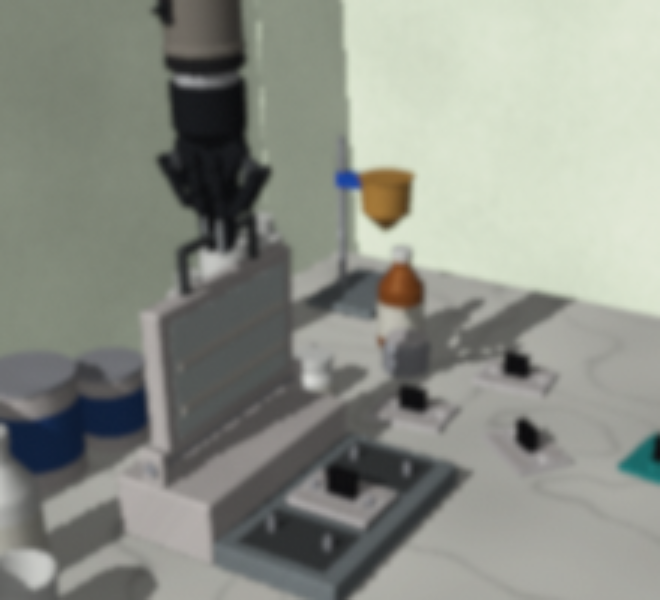

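Request:
play_rows(motion=[[[0,0,0],[0,0,0]],[[0,0,0],[0,0,0]],[[0,0,0],[0,0,0]],[[0,0,-0.1],[0,0,0]],[[0,0,-0.2],[0,0,0]],[[0,-0.1,-0.2],[0,0,0]],[[0,-0.2,-0.2],[0,0,0]],[[0,-0.3,-0.2],[0,0,0]]], fingers=40)

```text
t: 7.6
eef_pos: [0.5128, -0.0057, 0.3494]
tool_rot: [-0.003, 0.705, 0.709, -0.003]
contact_force: [0.6, -1.2, 0.5]
gripper_width: 0.473
```

```bash
python3 - <<'E'
from h import *
rows([([.50,-.10,.36],1.5708)])
E
```

```text
[[-0.2355, -0.0337, -0.0262], [-0.0013, 0.0001, 0.001]] mm 96 deg 0.6
```

Request:
play_rows(motion=[[[-0.235,-0.034,-0.026],[0,0,0]],[[-0.235,-0.034,-0.026],[0,0,0]],[[-0.235,-0.034,-0.026],[0,0,0]],[[-0.235,-0.034,-0.026],[0,0,0]]], fingers=30)

```text
t: 8.0
eef_pos: [0.4993, -0.1008, 0.3599]
tool_rot: [-0.003, 0.706, 0.708, -0.003]
contact_force: [-0.9, 0.0, -0.1]
gripper_width: 0.351
```

```bash
python3 - <<'E'
from h import *
c,f=cam('wrist');save(c,'w7.png');np.savez('pics/w7.npz',P=pts(c,f),I=c['pixels'],pose=c['pose'],f=f,cx=c['cx'],cy=c['cy'])
c,f=cam('top');save(c,'t7.png');np.savez('pics/t7.npz',P=pts(c,f),I=c['pixels'],pose=c['pose'],f=f,cx=c['cx'],cy=c['cy'])
E
```

```text
(no output)
```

View pics/w7.png

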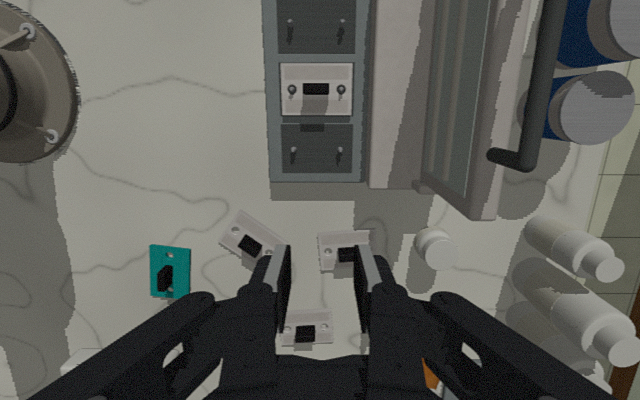

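View pics/t7.png

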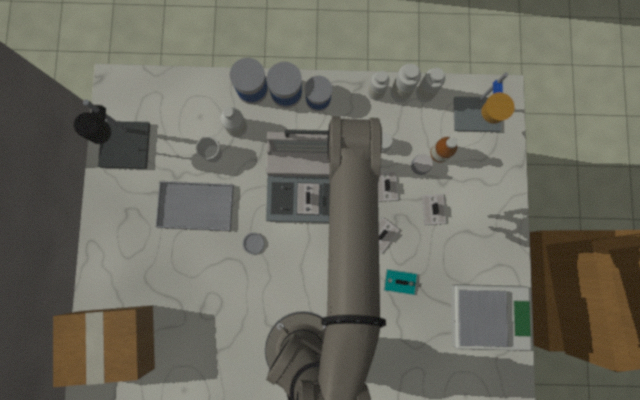

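```bash
python3 - <<'E'
from h import *
I=np.load('pics/w7.npz')['I']
cv2.imwrite('pics/w7a.png',cv2.resize(I[0:190,255:375,::-1],None,fx=3.1,fy=3.1,interpolation=cv2.INTER_CUBIC))
cv2.imwrite('pics/w7b.png',cv2.resize(I[200:350,140:380,::-1],None,fx=3.3,fy=3.3,interpolation=cv2.INTER_CUBIC))
E
```

```text
(no output)
```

View pics/w7a.png

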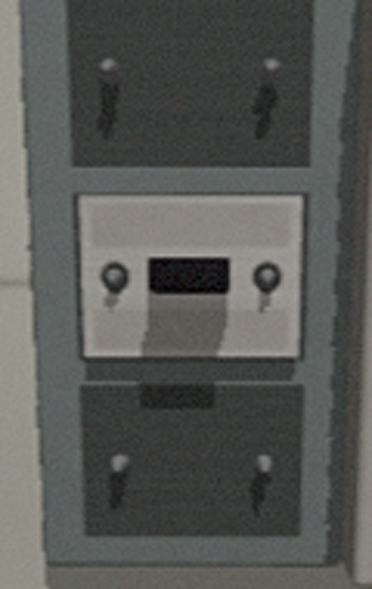

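View pics/w7b.png

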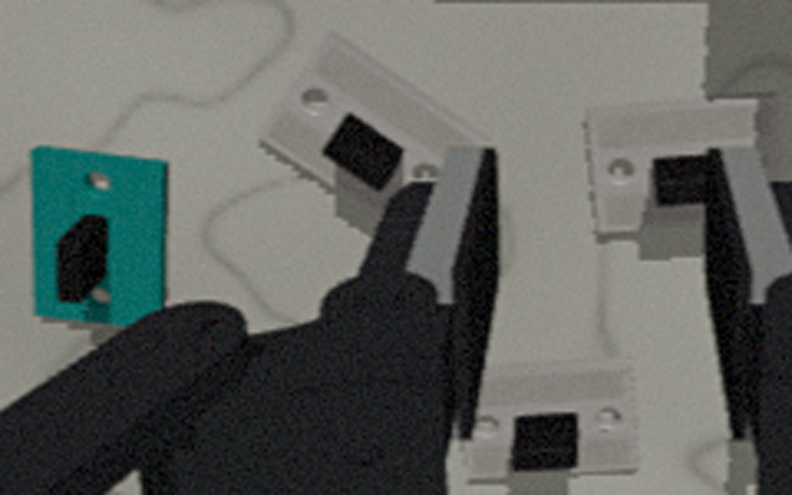

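```bash
cat >> h.py <<'E'
def ray(d,u,v,z):
    w=d['pose'][:3,:3]@np.array([(u-d['cx'])/d['f'],(v-d['cy'])/d['f'],1.]); o=d['pose'][:3,3]
    return o+w*(z-o[2])/w[2]
E
python3 - <<'E'
from h import *
d=np.load('pics/w7.npz')
q={}
for n,a in dict(p2=[(109,64),(272,62)],p0=[(120,461),(264,461)],p1=[(115,275),(267,275)]).items():
    A,B=[ray(d,255+(x+.5)/3.1-.5,(y+.5)/3.1-.5,.047) for x,y in a]
    q[n]=(A+B)/2; print(n,A.round(4),B.round(4),'mid',q[n].round(4),'len',np.linalg.norm(A-B).round(4),'yaw',np.degrees(np.arctan2(*(B-A)[1::-1])).round(2))
print(q['p2']-q['p0'])
# blocks: black mask
I=d['I'].astype(int); m=(I.max(2)<28).astype(np.uint8)
n,l,s,ce=cv2.connectedComponentsWithStats(m)
for i in range(1,n):
    if 100<s[i][4]<3000: print(s[i],ce[i].round(1),ray(d,*ce[i],.04).round(3))
# plate tilt/height sample
P=d['P']
print(P[75,316],P[40,316],P[225,260],P[240,345])
E
```

```text
p2 [0.4534 0.0804 0.047 ] [0.5228 0.0813 0.047 ] mid [0.4881 0.0809 0.047 ] len 0.0695 yaw 0.75
p0 [ 0.4545 -0.0878  0.047 ] [ 0.5227 -0.0875  0.047 ] mid [ 0.4886 -0.0876  0.047 ] len 0.0682 yaw 0.27
p1 [ 0.454  -0.0046  0.047 ] [ 0.5225 -0.0043  0.047 ] mid [ 0.4882 -0.0045  0.047 ] len 0.0684 yaw 0.2
[-0.00051614  0.16853395  0.        ]
[  0  65  18  66 335] [ 10.1 100.9] [ 0.047 -0.023  0.04 ]
[304  84  24  10 175] [315.2  88.8] [ 0.487 -0.005  0.04 ]
[239 235  22  22 235] [249.8 245.6] [ 0.38  -0.246  0.04 ]
[271 246  20  88 629] [282.6 290.9] [ 0.431 -0.33   0.04 ]
[339 246  37  89 915] [358.8 285.8] [ 0.56  -0.319  0.04 ]
[158 265  14  26 257] [164.8 277.9] [ 0.233 -0.307  0.04 ]
[296 326  19  16 219] [304.8 333.5] [ 0.467 -0.415  0.04 ]
[353 355  89  45 703] [382.5 384.2] [ 0.611 -0.526  0.04 ]
[203 380  76  20 424] [241.6 390. ] [ 0.347 -0.542  0.04 ]
[0.48765838 0.01383475 0.03733922] [0.48756254 0.0597366  0.03106142] [ 0.39103924 -0.22288554  0.00697151] [ 0.53650032 -0.24865507  0.00895173]
```

```bash
python3 - <<'E'
from h import *
d=np.load('pics/t7.npz'); I=d['I']
cv2.imwrite('pics/t7a.png',cv2.resize(I[170:245,145:265,::-1],None,fx=6.5,fy=6.5,interpolation=cv2.INTER_CUBIC))
P=d['P'].reshape(-1,3); m=(P[:,0]>.36)&(P[:,0]<.56)&(P[:,1]>.23)&(P[:,1]<.52)&(P[:,2]>.012)&(P[:,2]<.03)
print(m.sum(),P[m].min(0),P[m].max(0))
rows([([.488,-.0045,.16],np.pi)])
E
```

```text
455 [0.38250075 0.24893636 0.01200189] [0.54049725 0.49756946 0.02622803]
[[0.2353, -0.0236, 0.4997], [-0.001, -0.001, -0.2488]] mm 221 deg 89.6
```

View pics/t7a.png

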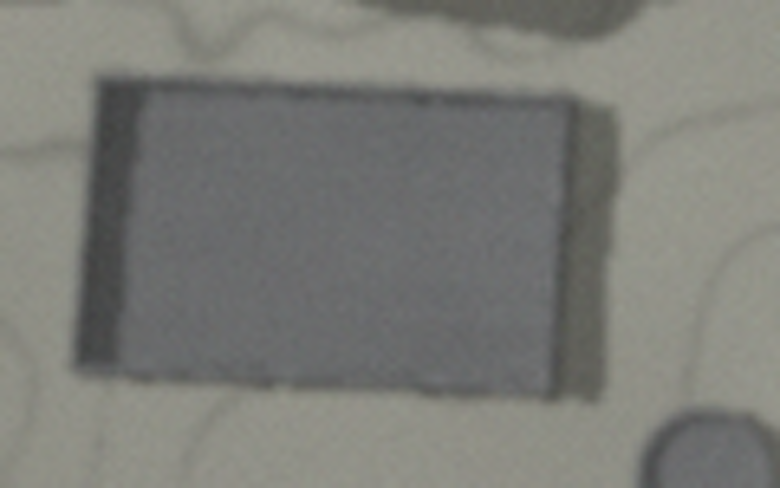

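```bash
python3 - <<'E'
from h import *
d=np.load('pics/t7.npz')
C=[ray(d,145+(x+.5)/6.5-.5,170+(y+.5)/6.5-.5,.018) for x,y in [(98,78),(575,98),(553,395),(78,372)]]
for c in C: print(c.round(4))
C=np.array(C);print(C.mean(0), np.linalg.norm(C[0]-C[1]),np.linalg.norm(C[2]-C[3]),np.linalg.norm(C[0]-C[3]),np.linalg.norm(C[1]-C[2]))
e=C[0]-C[1]+C[3]-C[2];print('yaw',np.degrees(np.arctan2(-e[0],e[1])))
E
```

```text
[0.5365 0.4902 0.018 ]
[0.5319 0.2462 0.018 ]
[0.3795 0.2502 0.018 ]
[0.3857 0.4902 0.018 ]
[0.45840475 0.36920177 0.018     ] 0.24405217887307917 0.2400268454084812 0.15077650705746745 0.1524694655633451
yaw -1.2716814269980905
```

Request:
play_rows(motion=[[[0,0,0],[0,0,-0.05]],[[0.2,-0.024,0.1],[0,0,-0.1]],[[0.235,-0.024,0.3],[0,0,-0.15]],[[0.235,-0.024,0.5],[0,0,-0.249]],[[0.235,-0.024,0.5],[0,0,-0.249]],[[0.235,-0.024,0.5],[0,0,-0.249]],[[0.235,-0.024,0.5],[0,0,-0.249]],[[0.235,-0.024,0.5],[0,0,-0.249]]], fingers=45)

```text
t: 8.9
eef_pos: [0.4866, -0.0022, 0.1584]
tool_rot: [-0.006, 0.176, 0.984, -0.0]
contact_force: [-0.0, 0.5, 1.2]
gripper_width: 0.529
```

```bash
python3 - <<'E'
from h import *
o=bot.get_obs();print(o['eef_pos'],o['q'],yawnow(),o['contact_force'])
rows([([.488,-.0045,.10],np.pi)])
E
```

```text
[ 0.48664054 -0.00218698  0.15843368] [ 0.50154178  0.31838636 -0.73331982  1.99986934  0.26001028  0.92917428
  0.85008142] 2.7872844098312415 [-0.03965589  0.52339791  1.19849359]
[[-0.0068, -0.0038, 0.146], [-0.0001, -0.0018, -0.0564]] mm 58 deg 20.3
```

Request:
play_rows(motion=[[[-0.007,-0.004,0.05],[0,0,-0.02]],[[-0.007,-0.004,0.1],[0,0,-0.04]],[[-0.007,-0.004,0.146],[0,0,-0.056]],[[-0.007,-0.004,0.146],[0,0,-0.056]],[[-0.007,-0.004,0.146],[0,0,-0.056]]])

```text
t: 9.4
eef_pos: [0.488, -0.0032, 0.1002]
tool_rot: [-0.006, 0.002, 1.0, 0.001]
contact_force: [-0.1, 0.6, -0.0]
gripper_width: 0.526
```

```bash
python3 - <<'E'
from h import *
o=bot.get_obs();print(o['eef_pos'],yawnow(),o['contact_force'])
c,f=cam('wrist');save(c,'w8.png')
rows([([.488,-.0045,.018],np.pi)])
E
```

```text
[ 0.48799889 -0.00321776  0.10019719] 3.1385673294200824 [-0.1006368   0.63962014 -0.01837676]
[[-0.0008, -0.003, 0.2068], [0.0003, -0.0017, -0.0005]] mm 83 deg 0.6
```

View pics/w8.png

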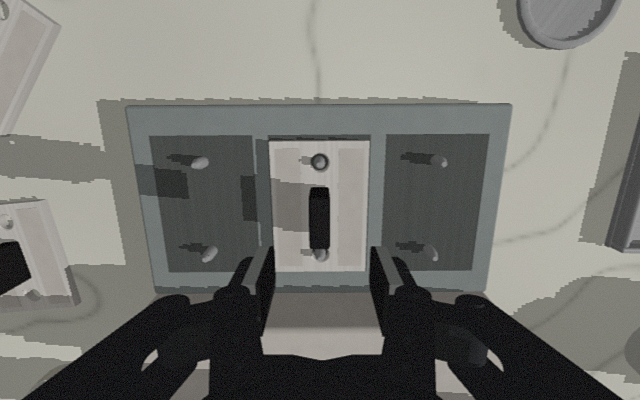

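Request:
play_rows(motion=[[[-0.001,-0.003,0.08],[0,-0.0015,0]],[[-0.001,-0.003,0.14],[0,-0.0015,0]],[[-0.001,-0.003,0.18],[0,-0.0015,0]],[[-0.001,-0.003,0.205],[0,-0.0015,0]],[[-0.001,-0.003,0.205],[0,-0.0015,0]],[[-0.001,-0.003,0.205],[0,-0.0015,0]]])

```text
t: 10.05
eef_pos: [0.4888, -0.0043, 0.0194]
tool_rot: [-0.0, 0.002, 1.0, 0.001]
contact_force: [0.3, 0.1, 0.6]
gripper_width: 0.527
```

Request:
play_rows(motion=[[[0,0,0],[0,0,0]],[[0,0,0],[0,0,0]],[[0,0,0],[0,0,0]],[[0,0,0],[0,0,0]],[[0,0,0],[0,0,0]],[[0,0,0],[0,0,0]]], fingers=0, grip_force=60)

```text
t: 10.65
eef_pos: [0.4897, -0.0042, 0.0204]
tool_rot: [0.001, 0.002, 1.0, 0.001]
contact_force: [-1.1, -1.1, 6.0]
gripper_width: 0.153
```

```bash
python3 - <<'E'
from h import *
c,f=cam('side');cv2.imwrite('pics/s9.png',cv2.resize(c['pixels'][130:260,230:400,::-1],None,fx=4.5,fy=4.5,interpolation=cv2.INTER_CUBIC))
c,f=cam('wrist');save(c,'w9.png')
E
```

```text
(no output)
```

View pics/s9.png

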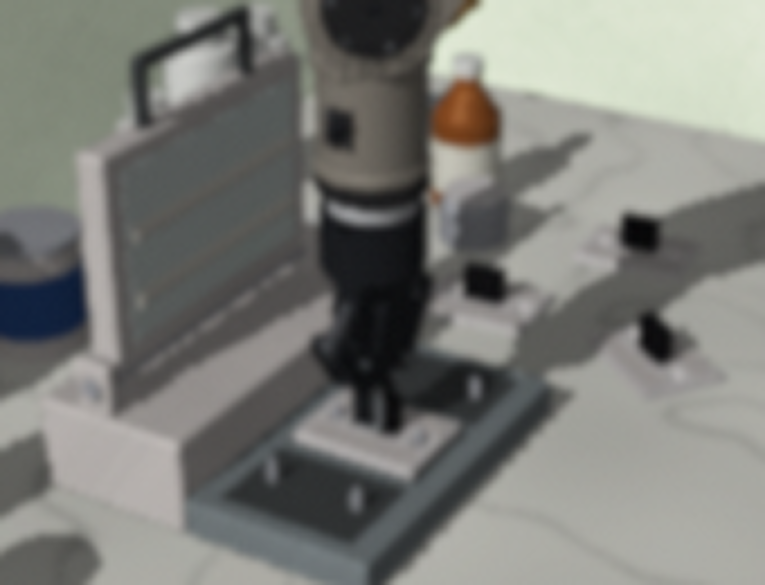

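Request:
play_rows(motion=[[[0,0,-0.05],[0,0,0]],[[0,0,-0.1],[0,0,0]],[[0,0,-0.2],[0,0,0]],[[0,0,-0.3],[0,0,0]],[[0,0,-0.3],[0,0,0]]], fingers=0, grip_force=80)

```text
t: 11.25
eef_pos: [0.4929, -0.0038, 0.1453]
tool_rot: [0.005, 0.002, 1.0, 0.001]
contact_force: [1.3, -0.1, -0.9]
gripper_width: 0.146
```

```bash
python3 - <<'E'
from h import *
o=bot.get_obs();print(o['eef_pos'],o['gripper_width'],o['q'].round(2))
c,f=cam('wrist');save(c,'w10.png')
rows([([.459,.345,.13],np.pi-.02)])
E
```

```text
[ 0.49294487 -0.00381936  0.14527896] 0.1464925029678072 [ 0.56  0.35 -0.81  2.01  0.33  0.89  1.14]
[[0.085, 0.8733, 0.0323], [0.0001, 0.0011, 0.0025]] mm 351 deg 1.0
```

View pics/w10.png

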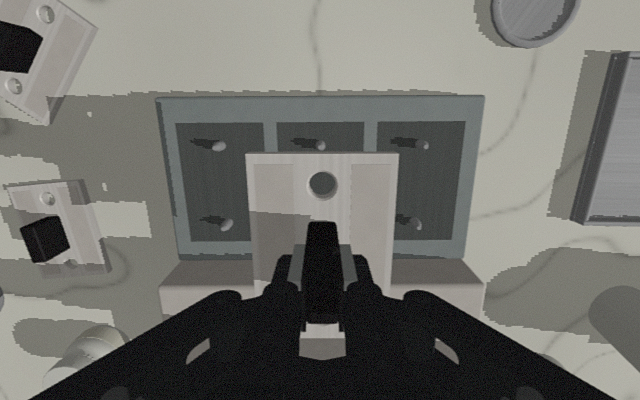

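Request:
play_rows(motion=[[[0.01,0.1,0],[0,0,0]],[[0.03,0.2,0],[0,0,0]],[[0.05,0.32,0.01],[0,0,0]],[[0.06,0.44,0.02],[0,0,0]],[[0.07,0.56,0.03],[0,0,0]],[[0.085,0.68,0.032],[0,0,0.0025]],[[0.085,0.8,0.032],[0,0,0.0025]],[[0.085,0.873,0.032],[0,0,0.0025]]])

```text
t: 12.1
eef_pos: [0.4569, 0.3486, 0.1289]
tool_rot: [0.003, 0.008, 1.0, 0.001]
contact_force: [-0.5, -0.0, -1.3]
gripper_width: 0.149
```

```bash
python3 - <<'E'
from h import *
o=bot.get_obs();print(o['eef_pos'],o['gripper_width'],o['q'].round(2),yawnow())
rows([([.459,.345,.03],np.pi-.02),([.459,.345,-.003],np.pi-.02)])
E
```

```text
[0.45692243 0.34855569 0.12885485] 0.14908386372086566 [-0.15  0.52 -0.81  1.84  0.46  0.97  0.4 ] 3.125253898769479
[[-0.004, -0.0092, 0.2471], [0.0003, 0.0008, 0.0006]] mm 99 deg 0.4
[[-0.0036, -0.0094, 0.3296], [0.0003, 0.0008, 0.0006]] mm 132 deg 0.4
```

Request:
play_rows(motion=[[[-0.004,-0.009,0.1],[0,0,0]],[[-0.004,-0.009,0.2],[0,0,0]],[[-0.004,-0.009,0.27],[0,0,0]],[[-0.004,-0.009,0.3],[0,0,0]],[[-0.004,-0.009,0.315],[0,0,0]],[[-0.004,-0.009,0.325],[0,0,0]],[[-0.004,-0.009,0.33],[0,0,0]],[[-0.004,-0.009,0.33],[0,0,0]]])

```text
t: 12.9
eef_pos: [0.4597, 0.3455, -0.0023]
tool_rot: [0.003, 0.008, 1.0, 0.001]
contact_force: [-0.6, 0.2, -1.3]
gripper_width: 0.148
```

```bash
python3 - <<'E'
from h import *
o=bot.get_obs();print(o['eef_pos'],o['gripper_width'],o['contact_force'])
c,f=cam('side');cv2.imwrite('pics/s11.png',cv2.resize(c['pixels'][200:370,170:320,::-1],None,fx=3.5,fy=3.5,interpolation=cv2.INTER_CUBIC))
E
```

```text
[ 0.45974072  0.34549615 -0.00229615] 0.14825483602241232 [-0.60081095  0.15363119 -1.325162  ]
```

View pics/s11.png

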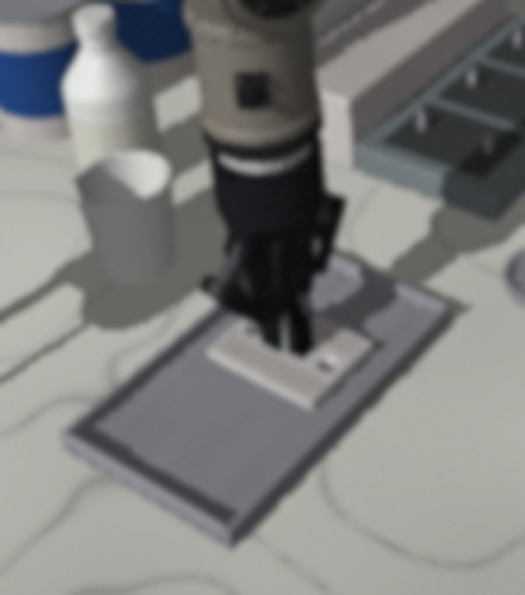

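Request:
play_rows(motion=[[[0,0,0.004],[0,0,0]],[[0,0,0.008],[0,0,0]],[[0,0,0.008],[0,0,0]]])

```text
t: 13.25
eef_pos: [0.4605, 0.3459, -0.0044]
tool_rot: [0.004, 0.008, 1.0, 0.002]
contact_force: [0.5, -0.7, 6.0]
gripper_width: 0.149
```

Request:
play_rows(motion=[[[0,0,0],[0,0,0]],[[0,0,0],[0,0,0]],[[0,0,0],[0,0,0]],[[0,0,0],[0,0,0]],[[0,0,-0.06],[0,0,0]],[[0,0,-0.15],[0,0,0]],[[0,0,-0.25],[0,0,0]],[[0,0,-0.35],[0,0,0]]], fingers=40)

```text
t: 14.05
eef_pos: [0.4589, 0.3453, 0.1367]
tool_rot: [0.004, 0.008, 1.0, 0.001]
contact_force: [0.8, -0.1, -0.4]
gripper_width: 0.474
```

```bash
python3 - <<'E'
from h import *
o=bot.get_obs();print(o['eef_pos'],o['gripper_width'],o['contact_force'])
c,f=cam('wrist');save(c,'w12.png');P=pts(c,f)
cv2.imwrite('pics/s12.png',c['pixels'][:,:,::-1])
I=c['pixels'];m=(I.min(2)>95)&(P[:,:,2]>.008)&(P[:,:,2]<.025)&(abs(P[:,:,0]-.459)<.06)&(abs(P[:,:,1]-.346)<.05)
X=P[m];print(len(X),X.mean(0)); A=np.c_[X[:,:2],np.ones(len(X))];print(np.linalg.lstsq(A,X[:,2],rcond=None)[0])
rows([([.45,-.10,.26],np.pi)])
E
```

```text
[0.45890415 0.34530674 0.13673816] 0.4736162720414876 [ 0.8494137  -0.11370161 -0.36541888]
5784 [0.45462104 0.34945123 0.01367357]
[0.00171244 0.00260913 0.01198329]
[[0.0057, -1.1192, -0.3012], [0.0014, 0.0023, -0.0026]] mm 464 deg 1.4
```

View pics/w12.png

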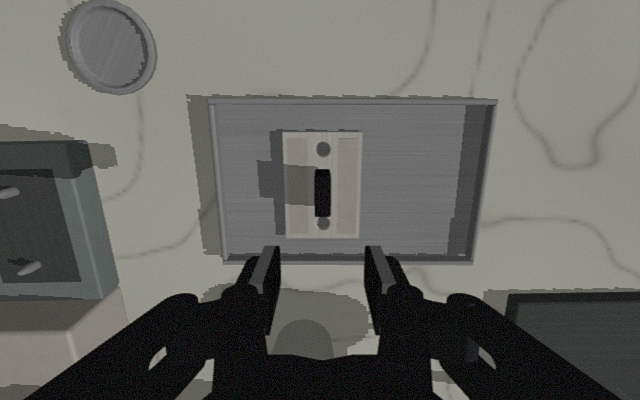

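```bash
python3 - <<'E'
from h import *
rows([([.47,.0,.28],np.pi),([.53,-.28,.30],np.pi)])
E
```

```text
[[-0.0409, -0.868, -0.3483], [0.0014, 0.0023, -0.0026]] mm 374 deg 1.4
[[-0.2031, -1.5649, -0.402], [0.0014, 0.0023, -0.0026]] mm 651 deg 1.4
```

Request:
play_rows(motion=[[[0.0,-0.1,-0.2],[0,0,0]],[[0.0,-0.2,-0.3],[0,0,0]],[[0.0,-0.8,-0.37],[0,0,0]],[[0.0,-0.8,-0.37],[0,0,0]],[[0.0,-0.8,-0.37],[0,0,0]],[[0.0,-0.86,-0.37],[0,0,0]],[[0.0,-0.86,-0.37],[0,0,0]],[[0.0,-0.86,-0.37],[0,0,0]]])

```text
t: 14.9
eef_pos: [0.453, 0.0021, 0.2888]
tool_rot: [0.008, 0.008, 1.0, 0.004]
contact_force: [0.4, -1.0, 0.4]
gripper_width: 0.467
```

```bash
python3 - <<'E'
from h import *
print(bot.get_obs()['eef_pos'],bot.get_obs()['q'].round(2))
rows([([.53,-.28,.30],np.pi)])
E
```

```text
[0.45302916 0.00212453 0.28875686] [ 0.64  0.08 -0.8   1.92  0.06  1.15  1.37]
[[-0.2045, -0.7018, -0.0306], [0.0013, 0.0025, -0.0026]] mm 293 deg 1.4
```

Request:
play_rows(motion=[[[-0.204,-0.702,-0.03],[0.001,0.0025,-0.0026]],[[-0.204,-0.702,-0.03],[0.001,0.0025,-0.0026]],[[-0.204,-0.702,-0.03],[0.001,0.0025,-0.0026]],[[-0.204,-0.702,-0.03],[0.001,0.0025,-0.0026]],[[-0.204,-0.702,-0.03],[0.001,0.0025,-0.0026]],[[-0.204,-0.702,-0.03],[0.001,0.0025,-0.0026]],[[-0.204,-0.702,-0.03],[0.001,0.0025,-0.0026]],[[-0.204,-0.702,-0.03],[0.001,0.0025,-0.0026]]])

```text
t: 15.7
eef_pos: [0.5296, -0.2807, 0.2988]
tool_rot: [-0.001, 0.001, 1.0, 0.001]
contact_force: [0.4, 0.6, -0.2]
gripper_width: 0.471
```

```bash
python3 - <<'E'
from h import *
print(bot.get_obs()['eef_pos'],bot.get_obs()['q'].round(2))
c,f=cam('wrist');save(c,'w13.png');np.savez('pics/w13.npz',P=pts(c,f),I=c['pixels'],pose=c['pose'],f=f,cx=c['cx'],cy=c['cy'])
E
```

```text
[ 0.52958165 -0.28073236  0.29881245] [ 0.85  0.34 -0.61  1.6   0.2   1.27  1.78]
```

View pics/w13.png

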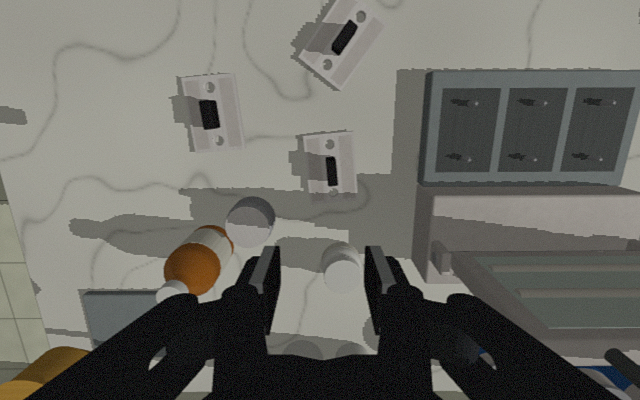

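```bash
python3 - <<'E'
from h import *
I=np.load('pics/w13.npz')['I']
cv2.imwrite('pics/w13a.png',cv2.resize(I[0:205,170:395,::-1],None,fx=3.5,fy=3.5,interpolation=cv2.INTER_CUBIC)[:600*2])
E
python3 -c "
import cv2;i=cv2.imread('pics/w13a.png');print(i.shape)
cv2.imwrite('pics/w13a.png',i[:600])"
```

```text
(718, 788, 3)
```

View pics/w13a.png

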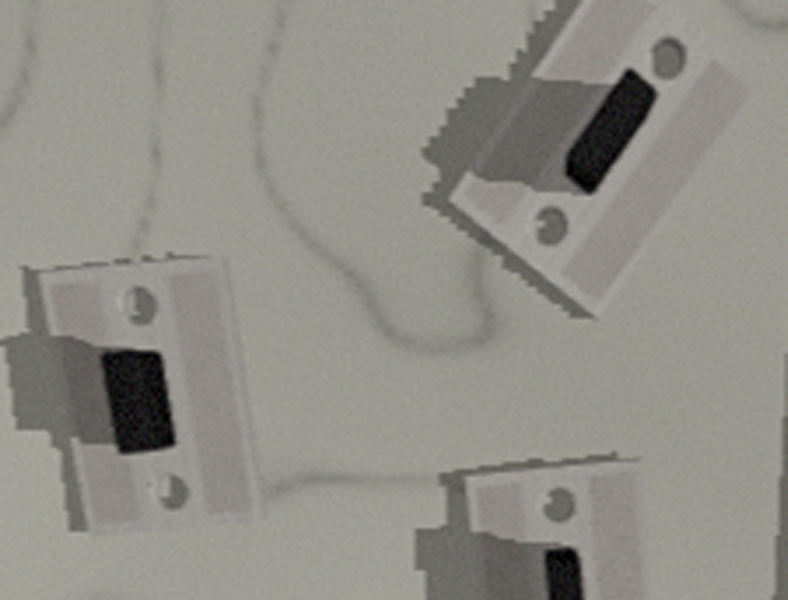

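```bash
python3 - <<'E'
from h import *
I=np.load('pics/w13.npz')['I']
cv2.imwrite('pics/w13c.png',cv2.resize(I[120:210,280:370,::-1],None,fx=6,fy=6,interpolation=cv2.INTER_CUBIC))
d=np.load('pics/w13.npz')
for n,a in dict(A=[(140,305),(173,490)],B=[(669,58),(551,226)]).items():
    A,B=[ray(d,170+(x+.5)/3.5-.5,(y+.5)/3.5-.5,.008) for x,y in a]
    print(n,A.round(4),B.round(4),'mid',((A+B)/2).round(4),'len',np.linalg.norm(A-B).round(4),'yaw',np.degrees(np.arctan2(*(B-A)[1::-1])).round(2))
E
```

```text
A [ 0.4312 -0.429   0.008 ] [ 0.5005 -0.4228  0.008 ] mid [ 0.4658 -0.4259  0.008 ] len 0.0695 yaw 5.13
B [ 0.3477 -0.231   0.008 ] [ 0.4036 -0.2732  0.008 ] mid [ 0.3757 -0.2521  0.008 ] len 0.07 yaw -37.08
```

View pics/w13c.png

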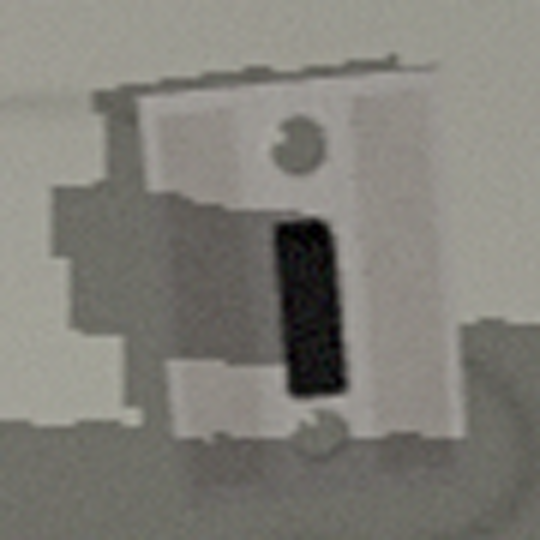

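```bash
python3 - <<'E'
from h import *
d=np.load('pics/w13.npz')
A,B=[ray(d,280+(x+.5)/6-.5,120+(y+.5)/6-.5,.008) for x,y in [(299,146),(321,436)]]
print(A,B,'mid',((A+B)/2).round(4),'len',np.linalg.norm(A-B).round(4),'yaw',np.degrees(np.arctan2(*(B-A)[1::-1])).round(2))
y=np.pi+np.arctan2(*(B-A)[1::-1]);m=(A+B)/2
rows([([m[0],m[1],.08],y),([m[0],m[1],-.008],y)])
E
```

```text
[ 0.50658097 -0.26955971  0.008     ] [ 0.57624869 -0.26385436  0.008     ] mid [ 0.5414 -0.2667  0.008 ] len 0.0699 yaw 4.68
[[-0.0296, 0.0297, 0.5481], [0.0004, -0.0001, -0.0129]] mm 220 deg 4.7
[[-0.0297, 0.0291, 0.7681], [0.0004, -0.0001, -0.0129]] mm 308 deg 4.7
```

Request:
play_rows(motion=[[[-0.03,0.03,0.12],[0,0,-0.013]],[[-0.03,0.03,0.24],[0,0,-0.013]],[[-0.03,0.03,0.36],[0,0,-0.013]],[[-0.03,0.03,0.48],[0,0,-0.013]],[[-0.03,0.03,0.58],[0,0,-0.013]],[[-0.03,0.03,0.66],[0,0,-0.013]],[[-0.03,0.03,0.72],[0,0,-0.013]],[[-0.03,0.029,0.74],[0,0,-0.013]]])

```text
t: 16.55
eef_pos: [0.54, -0.2641, 0.0012]
tool_rot: [-0.002, -0.042, 0.999, 0.003]
contact_force: [-0.2, -1.6, -0.2]
gripper_width: 0.472
```

```bash
python3 - <<'E'
from h import *
print(bot.get_obs()['eef_pos'],bot.get_obs()['contact_force'])
rows([([.5414,-.2667,-.008],np.pi+.0817)])
c,f=cam('wrist');save(c,'w14.png')
E
```

```text
[ 0.54001088 -0.26405542  0.00119617] [-0.18864289 -1.57974835 -0.21461262]
[[-0.003, -0.007, 0.0229], [0.0009, -0.0006, 0.0005]] mm 10 deg 0.4
```

View pics/w14.png

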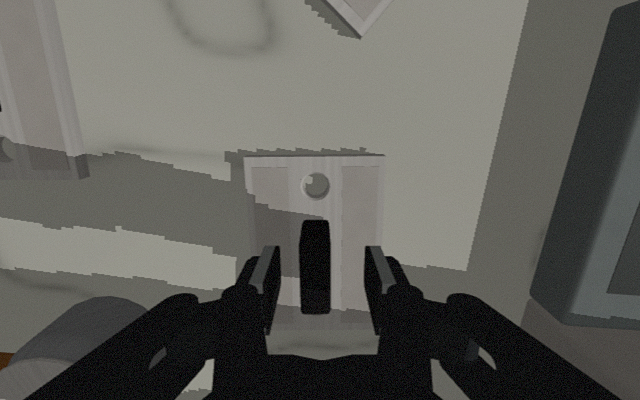

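Request:
play_rows(motion=[[[-0.003,-0.007,0.01],[0,0,0]],[[-0.003,-0.007,0.022],[0,0,0]],[[-0.003,-0.007,0.022],[0,0,0]]])

```text
t: 16.9
eef_pos: [0.5421, -0.2673, -0.0069]
tool_rot: [-0.001, -0.042, 0.999, 0.002]
contact_force: [0.2, 0.1, 0.4]
gripper_width: 0.471
```

Request:
play_rows(motion=[[[0,0,0],[0,0,0]],[[0,0,0],[0,0,0]],[[0,0,0],[0,0,0]],[[0,0,0],[0,0,0]],[[0,0,0],[0,0,0]],[[0,0,0],[0,0,0]]], fingers=0, grip_force=80)

```text
t: 17.5
eef_pos: [0.5428, -0.2675, -0.0059]
tool_rot: [-0.001, -0.042, 0.999, 0.002]
contact_force: [-1.3, -0.8, 6.7]
gripper_width: 0.146
```

Request:
play_rows(motion=[[[0,0,-0.05],[0,0,0]],[[0,0,-0.1],[0,0,0]],[[0,0,-0.2],[0,0,0]],[[0,0,-0.3],[0,0,0]],[[0,0,-0.32],[0,0,0]],[[0,0,-0.32],[0,0,0]]])

```text
t: 18.1
eef_pos: [0.5438, -0.2685, 0.1236]
tool_rot: [0.001, -0.042, 0.999, 0.001]
contact_force: [0.4, 0.7, -1.0]
gripper_width: 0.141
```

```bash
python3 - <<'E'
from h import *
o=bot.get_obs();print(o['eef_pos'],o['gripper_width'],yawnow(),o['contact_force'],o['q'].round(2))
c,f=cam('wrist');save(c,'w15.png');np.savez('pics/w15.npz',P=pts(c,f),I=c['pixels'],pose=c['pose'],f=f,cx=c['cx'],cy=c['cy'],e=o['eef_pos'],q=o['tool_rot'])
E
```

```text
[ 0.54376916 -0.26849517  0.12360444] 0.14050781014565195 -3.057431762037727 [ 0.38072753  0.74064462 -0.97506381] [ 0.79  0.52 -0.58  1.77  0.34  0.95  1.73]
```

View pics/w15.png

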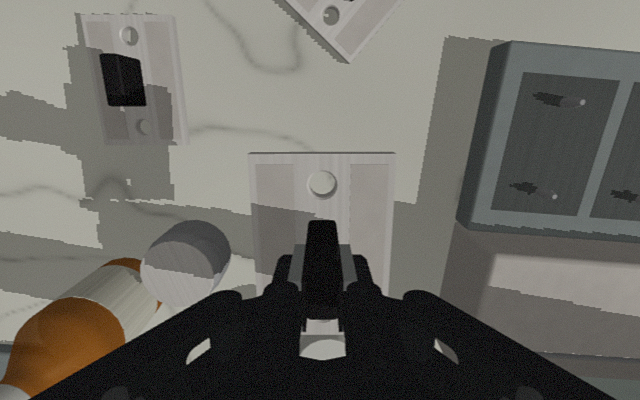

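```bash
cat >> h.py <<'E'
def inhand(fn,ztop,u=None,v=None,show=None):
    """hole centre of the held carrier in tool frame; ztop = plate top above eef"""
    d=np.load('pics/'+fn); I=d['I']; z=d['e'][2]+ztop
    if u is None:
        g=cv2.cvtColor(I,cv2.COLOR_RGB2GRAY)[160:215,290:355]
        c=cv2.HoughCircles(cv2.resize(cv2.GaussianBlur(g,(3,3),0),None,fx=4,fy=4),cv2.HOUGH_GRADIENT,1,100,param1=60,param2=15,minRadius=40,maxRadius=85)
        print('circles',None if c is None else c[0][:3]); x,y,r=c[0][0]; u=290+(x+.5)/4-.5; v=160+(y+.5)/4-.5
    p=ray(d,u,v,z); T=Rq(d['q']).inv().apply(p-d['e']); print('px',u,v,'world',p.round(4),'tool frame mm',(T*1000).round(1)); return T
E
python3 - <<'E'
from h import *
T=inhand('w15.npz',.014)
d=np.load('pics/w15.npz');
P=d['P'];print(P[165,300],P[200,370],P[200,270])
# plate edges row 165/200
for v in (165,180,200): 
    g=d['I'][v].astype(int).sum(1); print(v,[ (u,g[u]) for u in range(244,262,2)],[ (u,g[u]) for u in range(386,404,2)])
# front edge
for u in (275,321,370): print(u,[(v,int(d['I'][v,u].sum())) for v in range(146,162)])
cv2.imwrite('pics/w15a.png',cv2.resize(d['I'][145:225,240:405,::-1],None,fx=4.8,fy=4.8,interpolation=cv2.INTER_CUBIC))
E
```

```text
circles [[128.5  85.5  50.5]]
px 321.75 181.0 world [ 0.5055 -0.2721  0.1376] tool frame mm [ 38.4  -0.4 -14.1]
[ 0.49859167 -0.28298096  0.13810582] [ 0.51267193 -0.24806679  0.13874026] [ 0.51697071 -0.29639014  0.13798833]
165 [(244, np.int64(485)), (246, np.int64(487)), (248, np.int64(470)), (250, np.int64(467)), (252, np.int64(485)), (254, np.int64(462)), (256, np.int64(426)), (258, np.int64(427)), (260, np.int64(432))] [(386, np.int64(434)), (388, np.int64(442)), (390, np.int64(459)), (392, np.int64(468)), (394, np.int64(471)), (396, np.int64(479)), (398, np.int64(477)), (400, np.int64(465)), (402, np.int64(479))]
180 [(244, np.int64(491)), (246, np.int64(496)), (248, np.int64(498)), (250, np.int64(470)), (252, np.int64(476)), (254, np.int64(475)), (256, np.int64(443)), (258, np.int64(433)), (260, np.int64(430))] [(386, np.int64(434)), (388, np.int64(454)), (390, np.int64(453)), (392, np.int64(459)), (394, np.int64(468)), (396, np.int64(481)), (398, np.int64(471)), (400, np.int64(466)), (402, np.int64(468))]
200 [(244, np.int64(488)), (246, np.int64(497)), (248, np.int64(502)),
[... 222 characters left out ...]
(394, np.int64(455)), (396, np.int64(480)), (398, np.int64(484)), (400, np.int64(481)), (402, np.int64(486))]
275 [(146, 483), (147, 479), (148, 479), (149, 479), (150, 486), (151, 489), (152, 278), (153, 300), (154, 477), (155, 479), (156, 484), (157, 475), (158, 474), (159, 470), (160, 472), (161, 470)]
321 [(146, 475), (147, 475), (148, 481), (149, 485), (150, 470), (151, 424), (152, 275), (153, 296), (154, 478), (155, 468), (156, 471), (157, 467), (158, 471), (159, 458), (160, 464), (161, 461)]
370 [(146, 470), (147, 481), (148, 470), (149, 475), (150, 473), (151, 426), (152, 258), (153, 296), (154, 469), (155, 474), (156, 467), (157, 475), (158, 472), (159, 464), (160, 468), (161, 478)]
```

View pics/w15a.png

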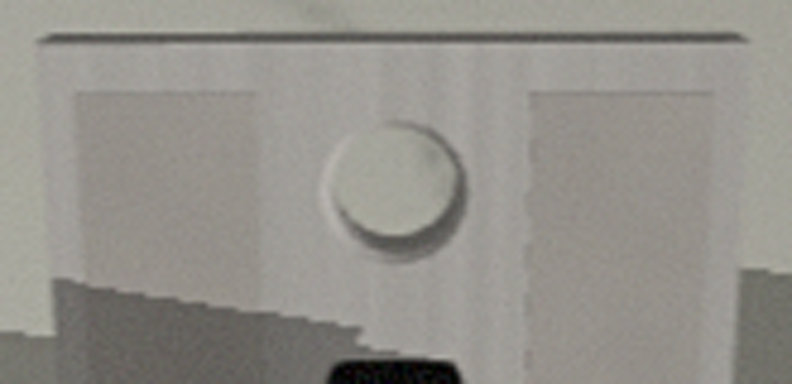

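```bash
python3 - <<'E'
from h import *
inhand('w15.npz',.0145,321.7,184.4)
inhand('w15.npz',.0145,321.7,153.6)
inhand('w15.npz',.0145,249,165);inhand('w15.npz',.0145,395,165)
E
```

```text
px 321.7 184.4 world [ 0.5071 -0.272   0.1381] tool frame mm [ 36.8  -0.4 -14.5]
px 321.7 153.6 world [ 0.4924 -0.2733  0.1381] tool frame mm [ 51.6  -0.4 -14.6]
px 249 165 world [ 0.5006 -0.3069  0.1381] tool frame mm [ 46.2 -34.6 -14.6]
px 395 165 world [ 0.4948 -0.2384  0.1381] tool frame mm [ 46.2  34.1 -14.5]
```

```bash
python3 - <<'E'
from h import *
rows([([.490,-.0885,.11],np.pi)])
E
```

```text
[[0.093, 0.4586, 0.0312], [0.0005, -0.0003, 0.0134]] mm 188 deg 4.8
```

Request:
play_rows(motion=[[[0.02,0.1,0],[0,0,0]],[[0.04,0.2,0],[0,0,0.0134]],[[0.07,0.32,0.01],[0,0,0.0134]],[[0.093,0.4,0.03],[0,0,0.0134]],[[0.093,0.4586,0.031],[0,0,0.0134]],[[0.093,0.4586,0.031],[0,0,0.0134]],[[0.093,0.4586,0.031],[0,0,0.0134]]])

```text
t: 18.85
eef_pos: [0.4888, -0.0883, 0.1086]
tool_rot: [-0.002, -0.001, 1.0, 0.002]
contact_force: [0.1, -1.2, -2.3]
gripper_width: 0.142
```

```bash
cat >> h.py <<'E'
def snap(name):
    o=bot.get_obs();c,f=cam('wrist');save(c,name+'.png')
    np.savez('pics/'+name+'.npz',P=pts(c,f),I=c['pixels'],pose=c['pose'],f=f,cx=c['cx'],cy=c['cy'],e=o['eef_pos'],q=o['tool_rot'])
    print(name,o['eef_pos'].round(4),o['gripper_width'],'yaw',np.degrees(yawnow()).round(2),o['contact_force'].round(1),o['q'].round(2))
E
python3 - <<'E'
from h import *
snap('w16')
I=cv2.imread('pics/w16.png')
cv2.imwrite('pics/w16a.png',cv2.resize(I[60:260,100:560],None,fx=1.7,fy=1.7,interpolation=cv2.INTER_CUBIC))
E
```

```text
w16 [ 0.4888 -0.0883  0.1086] 0.14201405993236987 yaw 179.98 [ 0.1 -1.2 -2.3] [ 0.58  0.39 -0.63  2.03  0.3   0.82  1.34]
```

View pics/w16a.png

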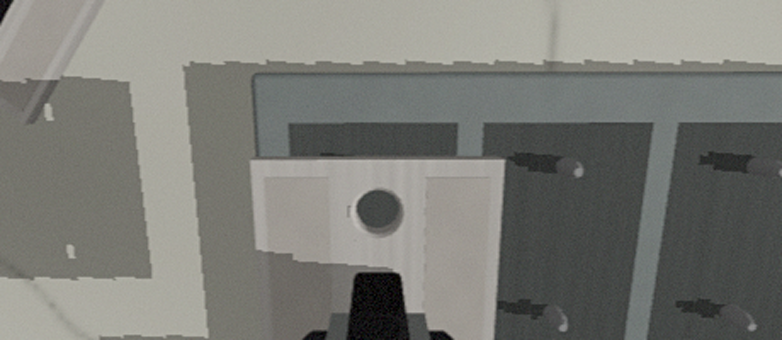

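```bash
python3 - <<'E'
from h import *
d=np.load('pics/w16.npz')
I=d['I']
cv2.imwrite('pics/w16b.png',cv2.resize(I[140:265,405:470,::-1],None,fx=4.7,fy=4.7,interpolation=cv2.INTER_CUBIC))
f=lambda x,y:(100+(x+.5)/1.7-.5,60+(y+.5)/1.7-.5)
for p in [(577,169),(561,321),(779,171),(752,322)]: print(ray(d,*f(*p),.047).round(4))
inhand('w16.npz',.0145,*f(379,213))
E
```

```text
[ 0.4514 -0.0056  0.047 ]
[ 0.52   -0.0057  0.047 ]
[0.4522 0.0787 0.047 ]
[0.5205 0.0806 0.047 ]
px 322.7352941176471 185.08823529411765 world [ 0.4525 -0.0883  0.1231] tool frame mm [ 36.4   0.  -14.3]
```

View pics/w16b.png

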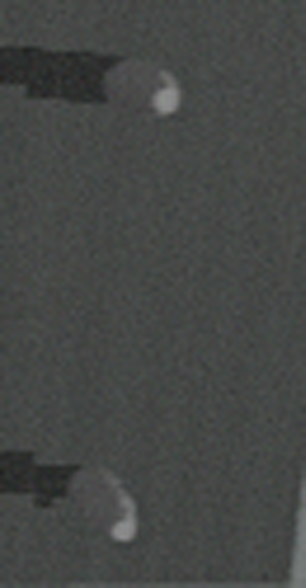

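```bash
python3 - <<'E'
from h import *
rows([([.4892,-.0891,z],np.pi+.003) for z in (.07,.05,.04,.03,.025)])
E
```

```text
[[-0.0004, -0.0003, 0.0972], [0.0005, -0.0006, -0.0005]] mm 39 deg 0.4
[[-0.0006, -0.0005, 0.1472], [0.0005, -0.0006, -0.0005]] mm 59 deg 0.4
[[-0.0007, -0.0005, 0.1722], [0.0005, -0.0006, -0.0005]] mm 69 deg 0.4
[[-0.0008, -0.0006, 0.1972], [0.0005, -0.0006, -0.0005]] mm 79 deg 0.4
[[-0.0009, -0.0007, 0.2097], [0.0005, -0.0006, -0.0005]] mm 84 deg 0.4
```

Request:
play_rows(motion=[[[-0.0005,-0.0005,0.05],[0,0,0]],[[-0.0005,-0.0005,0.1],[0,0,0]],[[-0.0005,-0.0005,0.13],[0,0,0]],[[-0.0005,-0.0005,0.15],[0,0,0]],[[-0.0005,-0.0005,0.165],[0,0,0]],[[-0.0005,-0.0005,0.17],[0,0,0]],[[-0.0005,-0.0005,0.17],[0,0,0]]])

```text
t: 19.6
eef_pos: [0.4893, -0.0892, 0.041]
tool_rot: [-0.002, 0.0, 1.0, 0.002]
contact_force: [-0.4, -0.6, -0.6]
gripper_width: 0.144
```

```bash
python3 - <<'E'
from h import *
snap('w17')
rows([([.4892,-.0891,z],np.pi+.003) for z in (.035,.03,.025)])
I=cv2.imread('pics/w17.png')
cv2.imwrite('pics/w17a.png',I)
E
```

```text
w17 [ 0.4893 -0.0892  0.041 ] 0.14375245316635651 yaw 179.98 [-0.4 -0.6 -0.6] [ 0.52  0.49 -0.57  2.07  0.41  0.69  1.25]
[[0.0008, 0.0, 0.0157], [0.0005, -0.0005, -0.0005]] mm 6 deg 0.3
[[0.0008, -0.0, 0.0282], [0.0005, -0.0005, -0.0005]] mm 11 deg 0.3
[[0.0007, -0.0001, 0.0407], [0.0005, -0.0005, -0.0005]] mm 16 deg 0.3
```

View pics/w17a.png

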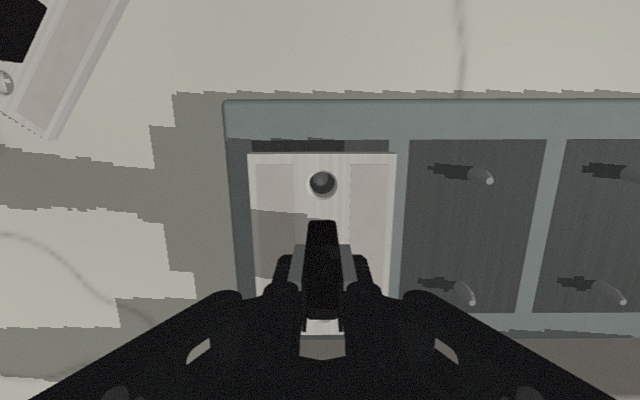

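Request:
play_rows(motion=[[[0,0,0.015],[0,0,0]],[[0,0,0.028],[0,0,0]],[[0,0,0.036],[0,0,0]],[[0,0,0.044],[0,0,0]],[[0,0,0.047],[0,0,0]],[[0,0,0.047],[0,0,0]]])

```text
t: 20.25
eef_pos: [0.4892, -0.0891, 0.024]
tool_rot: [-0.002, 0.0, 1.0, 0.001]
contact_force: [-9.3, 0.1, 22.3]
gripper_width: 0.146
```

```bash
python3 - <<'E'
from h import *
snap('w18')
d=np.load('pics/w18.npz');P=d['P'];print([P[v,u].round(4).tolist() for v,u in [(165,270),(165,300),(165,380),(230,360),(270,380)]])
E
```

```text
w18 [ 0.4892 -0.0891  0.024 ] 0.1458147930911689 yaw 179.98 [-9.3  0.1 22.3] [ 0.5   0.52 -0.55  2.08  0.44  0.66  1.23]
[[0.4431, -0.1139, 0.0388], [0.4433, -0.0999, 0.0378], [0.4428, -0.0624, 0.0405], [0.4758, -0.0705, 0.0389], [0.4975, -0.0596, 0.0397]]
```

Seated on the bed (contact 22 N, plate top ≈ 38–39 mm). Release and rise, then look.

Request:
play_rows(motion=[[[0,0,0],[0,0,0]],[[0,0,0],[0,0,0]],[[0,0,0],[0,0,0]],[[0,0,0],[0,0,0]],[[0,0,-0.06],[0,0,0]],[[0,0,-0.15],[0,0,0]],[[0,0,-0.25],[0,0,0]],[[0,0,-0.35],[0,0,0]]], fingers=40)

```text
t: 21.1
eef_pos: [0.4893, -0.0892, 0.1651]
tool_rot: [-0.002, 0.0, 1.0, 0.001]
contact_force: [0.8, -1.1, -0.7]
gripper_width: 0.463
```

```bash
python3 - <<'E'
from h import *
snap('w19')
c,f=cam('side');cv2.imwrite('pics/s19.png',cv2.resize(c['pixels'][130:260,230:430,::-1],None,fx=4,fy=4,interpolation=cv2.INTER_CUBIC))
E
```

```text
w19 [ 0.4893 -0.0892  0.1651] 0.4630004584769175 yaw -179.99 [ 0.8 -1.1 -0.7] [ 0.63  0.31 -0.67  1.98  0.24  0.94  1.41]
```

View pics/w19.png

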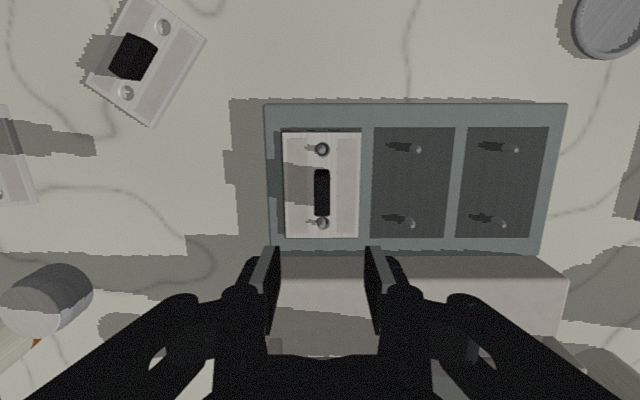

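View pics/s19.png

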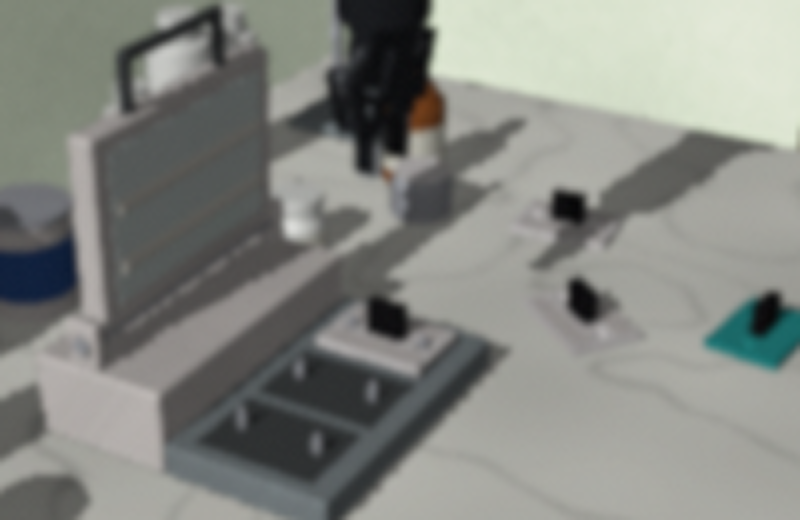

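```bash
python3 - <<'E'
from h import *
d=np.load('pics/w19.npz');cv2.imwrite('pics/w19a.png',cv2.resize(d['I'][0:135,70:220,::-1],None,fx=4.4,fy=4.4,interpolation=cv2.INTER_CUBIC))
rows([([.385,-.25,.16],np.pi-.647)])
E
```

```text
[[0.271, -0.4017, 0.021], [0.0002, 0.0008, 0.1029]] mm 194 deg 37.0
```

View pics/w19a.png

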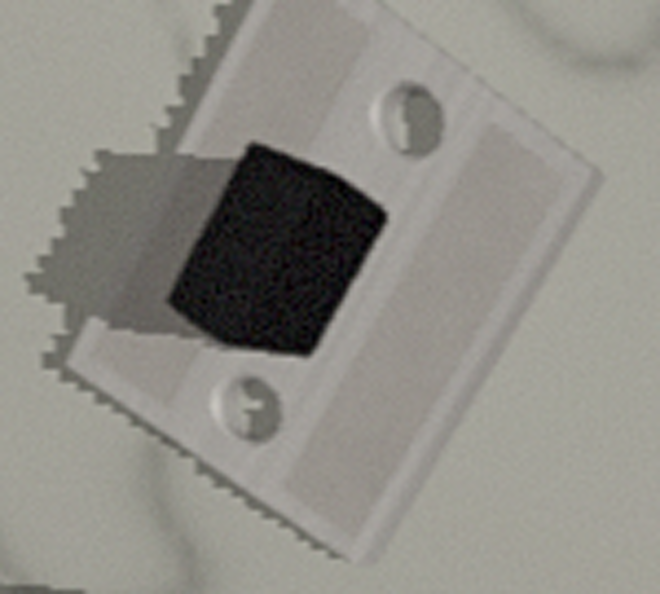

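Request:
play_rows(motion=[[[0.271,-0.402,0.02],[0,0,0.103]],[[0.271,-0.402,0.02],[0,0,0.103]],[[0.271,-0.402,0.02],[0,0,0.103]],[[0.271,-0.402,0.02],[0,0,0.103]],[[0.271,-0.402,0.02],[0,0,0.103]],[[0.271,-0.402,0.02],[0,0,0.103]],[[0.271,-0.402,0.02],[0,0,0.103]]])

```text
t: 21.9
eef_pos: [0.3853, -0.2494, 0.1601]
tool_rot: [0.002, 0.317, 0.948, 0.001]
contact_force: [0.0, -0.8, -0.2]
gripper_width: 0.47
```

```bash
python3 - <<'E'
from h import *
d=np.load('pics/w19.npz')
A,B=[ray(d,70+(x+.5)/4.4-.5,(y+.5)/4.4-.5,.008) for x,y in [(408,120),(246,409)]]
print('mid',((A+B)/2).round(4),'len',np.linalg.norm(A-B).round(4),'yaw',np.degrees(np.arctan2(*(B-A)[1::-1])).round(2))
snap('w20')
E
```

```text
mid [ 0.3755 -0.2534  0.008 ] len 0.0701 yaw -37.16
w20 [ 0.3853 -0.2494  0.1601] 0.47034590696949674 yaw 143.08 [ 0.  -0.8 -0.2] [ 0.87  0.22 -0.48  2.08  0.13  0.87  1.24]
```

View pics/w20.png

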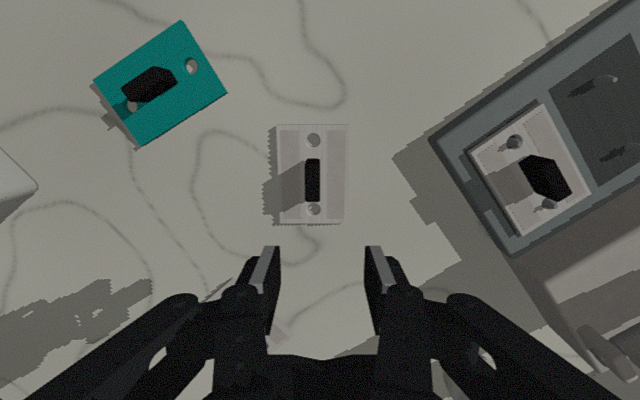

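```bash
python3 - <<'E'
from h import *
d=np.load('pics/w20.npz')
A,B=[ray(d,u,v,.008) for u,v in [(313.3,139.7),(314.3,210)]]
print('mid',((A+B)/2).round(4),'len',np.linalg.norm(A-B).round(4),'yaw',np.degrees(np.arctan2(*(B-A)[1::-1])).round(2))
rows([([.3756,-.253,-.006],np.pi-.648)])
E
```

```text
mid [ 0.3762 -0.2526  0.008 ] len 0.0715 yaw -36.52
[[0.0158, -0.024, 0.4152], [0.0005, 0.0006, 0.0006]] mm 166 deg 0.4
```

Request:
play_rows(motion=[[[0.015,-0.023,0.1],[0,0,0]],[[0.015,-0.023,0.2],[0,0,0]],[[0.015,-0.023,0.28],[0,0,0]],[[0.015,-0.023,0.35],[0,0,0]],[[0.015,-0.023,0.39],[0,0,0]],[[0.015,-0.023,0.415],[0,0,0]],[[0.015,-0.023,0.415],[0,0,0]],[[0.015,-0.023,0.415],[0,0,0]]])

```text
t: 22.75
eef_pos: [0.3768, -0.2526, -0.0055]
tool_rot: [0.003, 0.316, 0.949, 0.001]
contact_force: [0.3, 1.0, 0.5]
gripper_width: 0.466
```

```bash
python3 - <<'E'
from h import *
snap('w21')
E
```

```text
w21 [ 0.3768 -0.2526 -0.0055] 0.4661564344930741 yaw 143.12 [0.3 1.  0.5] [ 0.76  0.49 -0.36  2.21  0.35  0.49  1.05]
```

View pics/w21.png

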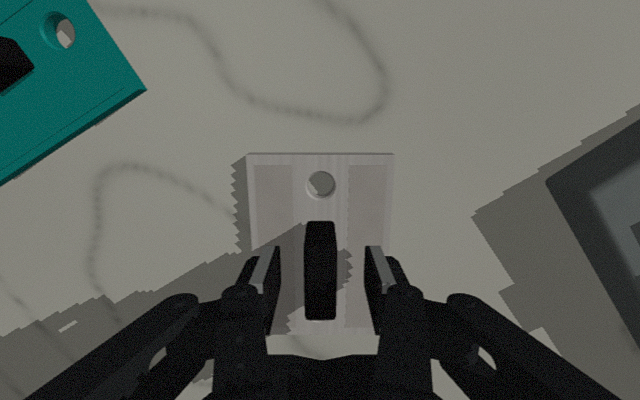

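Centred. Grip and lift.

Request:
play_rows(motion=[[[0,0,0],[0,0,0]],[[0,0,0],[0,0,0]],[[0,0,0],[0,0,0]],[[0,0,0],[0,0,0]],[[0,0,0],[0,0,0]],[[0,0,0],[0,0,0]]], fingers=0, grip_force=80)

```text
t: 23.4
eef_pos: [0.3777, -0.2534, -0.004]
tool_rot: [0.004, 0.316, 0.949, 0.0]
contact_force: [-0.7, 0.9, 8.2]
gripper_width: 0.139
```

Request:
play_rows(motion=[[[0,0,-0.05],[0,0,0]],[[0,0,-0.1],[0,0,0]],[[0,0,-0.2],[0,0,0]],[[0,0,-0.3],[0,0,0]],[[0,0,-0.34],[0,0,0]],[[0,0,-0.34],[0,0,0]]])

```text
t: 24.0
eef_pos: [0.378, -0.2543, 0.1346]
tool_rot: [0.007, 0.317, 0.949, -0.001]
contact_force: [1.0, -0.2, -2.6]
gripper_width: 0.143
```

```bash
python3 - <<'E'
from h import *
snap('w22')
rows([([.4892,-.0045,.14],np.pi+.003)])
E
```

```text
w22 [ 0.378  -0.2543  0.1346] 0.1429853417251951 yaw 143.09 [ 1.  -0.2 -2.6] [ 0.89  0.24 -0.49  2.12  0.16  0.8   1.23]
[[0.1494, 0.6669, -0.0176], [-0.0001, 0.0017, -0.103]] mm 273 deg 37.1
```

Request:
play_rows(motion=[[[0.15,0.1,-0.018],[0,0,-0.02]],[[0.15,0.2,-0.018],[0,0,-0.04]],[[0.15,0.32,-0.018],[0,0,-0.06]],[[0.15,0.44,-0.018],[0,0,-0.08]],[[0.15,0.56,-0.018],[0,0,-0.103]],[[0.15,0.667,-0.018],[0,0,-0.103]],[[0.15,0.667,-0.018],[0,0,-0.103]],[[0.15,0.667,-0.018],[0,0,-0.103]]])

```text
t: 24.85
eef_pos: [0.4879, -0.0032, 0.1383]
tool_rot: [0.003, -0.003, 1.0, -0.001]
contact_force: [-1.7, -0.4, -3.1]
gripper_width: 0.145
```

```bash
python3 - <<'E'
from h import *
snap('w23')
d=np.load('pics/w23.npz');cv2.imwrite('pics/w23a.png',cv2.resize(d['I'][100:260,180:500,::-1],None,fx=2.5,fy=2.5,interpolation=cv2.INTER_CUBIC))
E
```

```text
w23 [ 0.4879 -0.0032  0.1383] 0.14501522347022572 yaw -179.81 [-1.7 -0.4 -3.1] [ 0.49  0.34 -0.73  2.03  0.3   0.87  1.18]
```

View pics/w23a.png

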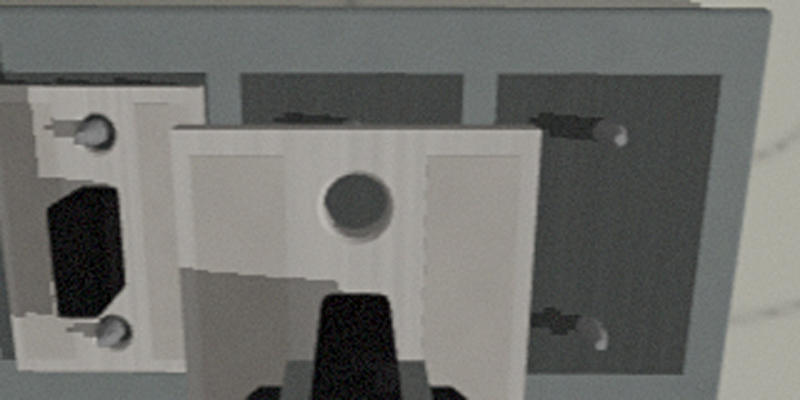

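```bash
python3 - <<'E'
from h import *
inhand('w23.npz',.0125,322.1,182.5)
f=lambda x,y:(180+(x+.5)/2.5-.5,100+(y+.5)/2.5-.5)
inhand('w23.npz',.0125,*f(357,129));inhand('w23.npz',.0125,*f(173,130));inhand('w23.npz',.0125,*f(541,130))
d=np.load('pics/w23.npz')
for p in [(620,134),(600,337)]: print(ray(d,*f(*p),.047).round(4))
rows([([.4892,-.0045,z],np.pi+.003) for z in (.07,.045)])
E
```

```text
px 322.1 182.5 world [ 0.4505 -0.0037  0.1508] tool frame mm [ 37.3  -0.3 -12.7]
px 322.5 151.3 world [ 0.4355 -0.0036  0.1508] tool frame mm [ 52.4  -0.1 -12.8]
px 248.9 151.7 world [ 0.4359 -0.0382  0.1508] tool frame mm [ 52.1 -34.8 -12.7]
px 396.1 151.7 world [0.4354 0.0311 0.1508] tool frame mm [ 52.2  34.5 -12.9]
[0.4508 0.0797 0.047 ]
[0.52   0.0799 0.047 ]
[[-0.0034, 0.0011, 0.1711], [-0.0006, 0.001, 0.0001]] mm 68 deg 0.4
[[-0.0031, 0.0013, 0.2336], [-0.0006, 0.001, 0.0001]] mm 93 deg 0.4
```

```bash
python3 - <<'E'
from h import *
rows([([.489,-.0048,z],np.pi+.003) for z in (.09,.06,.045,.042)])
E
```

```text
[[-0.0032, 0.0001, 0.1211], [-0.0006, 0.001, 0.0001]] mm 48 deg 0.4
[[-0.0028, 0.0004, 0.1961], [-0.0006, 0.001, 0.0001]] mm 78 deg 0.4
[[-0.0026, 0.0005, 0.2336], [-0.0006, 0.001, 0.0001]] mm 93 deg 0.4
[[-0.0025, 0.0006, 0.2411], [-0.0006, 0.001, 0.0001]] mm 96 deg 0.4
```

Request:
play_rows(motion=[[[-0.003,0,0.06],[-0.0006,0.001,0]],[[-0.003,0,0.12],[-0.0006,0.001,0]],[[-0.003,0,0.17],[-0.0006,0.001,0]],[[-0.0025,0.0005,0.21],[-0.0006,0.001,0]],[[-0.0025,0.0005,0.23],[-0.0006,0.001,0]],[[-0.0025,0.0005,0.238],[-0.0006,0.001,0]],[[-0.0025,0.0005,0.238],[-0.0006,0.001,0]]])

```text
t: 25.6
eef_pos: [0.4886, -0.0055, 0.0431]
tool_rot: [-0.0, -0.001, 1.0, -0.0]
contact_force: [0.3, -0.5, -1.7]
gripper_width: 0.146
```

```bash
python3 - <<'E'
from h import *
snap('w24')
rows([([.489,-.0048,z],np.pi+.003) for z in (.035,.026)])
I=cv2.imread('pics/w24.png');cv2.imwrite('pics/w24a.png',cv2.resize(I[130:250,230:410],None,fx=4,fy=4,interpolation=cv2.INTER_CUBIC))
E
```

```text
w24 [ 0.4886 -0.0055  0.0431] 0.146349550646877 yaw -179.84 [ 0.3 -0.5 -1.7] [ 0.4   0.49 -0.64  2.09  0.45  0.7   1.04]
[[0.0002, 0.0011, 0.0214], [-0.0, 0.0, -0.0]] mm 9 deg 0.0
[[0.0002, 0.0011, 0.0439], [-0.0, 0.0, -0.0]] mm 18 deg 0.0
```

View pics/w24a.png

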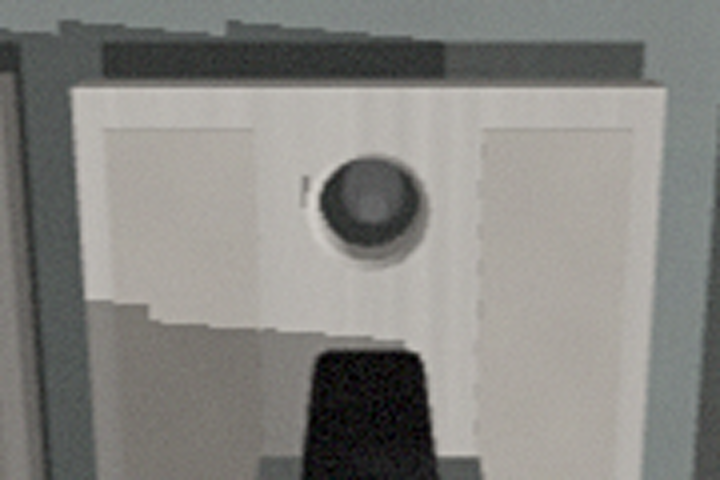

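Request:
play_rows(motion=[[[0.002,0.0005,0.01],[0,0,0]],[[0.002,0.0005,0.02],[0,0,0]],[[0.002,0.0005,0.032],[0,0,0]],[[0.002,0.0005,0.042],[0,0,0]],[[0.002,0.0005,0.046],[0,0,0]],[[0.002,0.0005,0.046],[0,0,0]]])

```text
t: 26.25
eef_pos: [0.4881, -0.0051, 0.026]
tool_rot: [-0.0, -0.001, 1.0, -0.001]
contact_force: [-5.7, -0.7, 14.8]
gripper_width: 0.143
```

```bash
python3 - <<'E'
from h import *
snap('w25')
E
```

```text
w25 [ 0.4881 -0.0051  0.026 ] 0.142903579582112 yaw -179.84 [-5.7 -0.7 14.8] [ 0.38  0.52 -0.61  2.1   0.48  0.66  1.01]
```

Request:
play_rows(motion=[[[0,0,0],[0,0,0]],[[0,0,0],[0,0,0]],[[0,0,0],[0,0,0]],[[0,0,0],[0,0,0]],[[0,0,-0.06],[0,0,0]],[[0,0,-0.15],[0,0,0]],[[0,0,-0.25],[0,0,0]],[[0,0,-0.4],[0,0,0]]], fingers=40)

```text
t: 27.1
eef_pos: [0.4868, -0.005, 0.1763]
tool_rot: [-0.002, -0.002, 1.0, -0.0]
contact_force: [1.1, -1.6, -0.4]
gripper_width: 0.471
```

```bash
python3 - <<'E'
from h import *
snap('w26')
rows([([.47,-.42,.20],np.pi+.09)])
E
```

```text
w26 [ 0.4868 -0.005   0.1763] 0.47095624827362553 yaw -179.78 [ 1.1 -1.6 -0.4] [ 0.53  0.29 -0.76  1.99  0.25  0.96  1.23]
[[0.0586, -1.0407, -0.0374], [-0.0003, 0.0014, -0.0137]] mm 417 deg 5.0
```

View pics/w26.png

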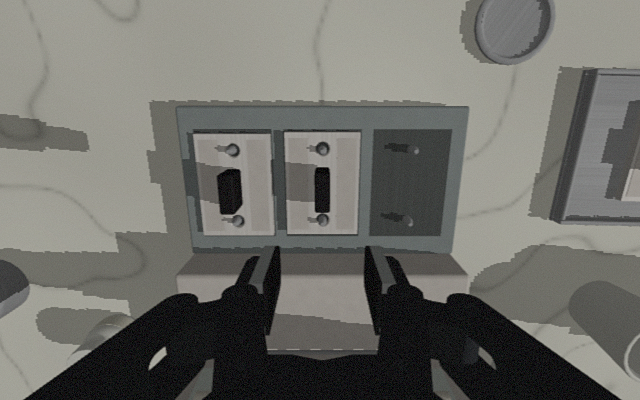

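Request:
play_rows(motion=[[[0.058,-0.1,-0.1],[0,0,0]],[[0.058,-0.98,-0.1],[0,0,-0.013]],[[0.058,-0.98,-0.08],[0,0,-0.013]],[[0.058,-0.98,-0.08],[0,0,-0.013]],[[0.058,-0.98,-0.06],[0,0,-0.013]],[[0.058,-0.98,-0.04],[0,0,-0.013]],[[0.058,-0.98,-0.04],[0,0,-0.013]],[[0.058,-0.98,-0.04],[0,0,-0.013]]])

```text
t: 27.95
eef_pos: [0.4698, -0.3863, 0.2016]
tool_rot: [0.004, -0.043, 0.999, -0.001]
contact_force: [1.2, -1.2, 0.6]
gripper_width: 0.467
```

Request:
play_rows(motion=[[[0,0,0],[0,0,0]]])

```text
t: 28.05
eef_pos: [0.4667, -0.3945, 0.1998]
tool_rot: [0.003, -0.037, 0.999, -0.002]
contact_force: [-0.7, -0.1, -0.3]
gripper_width: 0.466
```

```bash
python3 - <<'E'
from h import *
snap('w27')
E
```

```text
w27 [ 0.4667 -0.3945  0.1998] 0.4662710365416563 yaw -175.51 [-0.7 -0.1 -0.3] [ 1.03  0.43 -0.57  1.7   0.26  1.07  2.03]
```

View pics/w27.png

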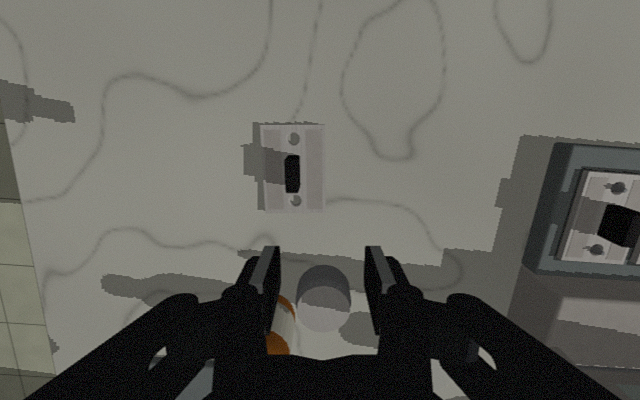

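```bash
python3 - <<'E'
from h import *
d=np.load('pics/w27.npz')
A,B=[ray(d,u,v,.008) for u,v in [(293.8,139.3),(295.8,200.7)]]
m=(A+B)/2;y=np.arctan2(*(B-A)[1::-1]);print('mid',m.round(4),'len',np.linalg.norm(A-B).round(4),'yaw',np.degrees(y).round(2))
rows([([m[0],m[1]-.000,z],np.pi+y) for z in (.05,-.006)])
E
```

```text
mid [ 0.4667 -0.4258  0.008 ] len 0.0697 yaw 4.79
[[0.0123, -0.087, 0.3753], [-0.0003, 0.0012, -0.0008]] mm 154 deg 0.5
[[0.0133, -0.0867, 0.5153], [-0.0003, 0.0012, -0.0008]] mm 209 deg 0.5
```

Request:
play_rows(motion=[[[0.006,-0.06,0.1],[0,0.001,0]],[[0.012,-0.087,0.2],[0,0.001,0]],[[0.012,-0.087,0.3],[0,0.001,0]],[[0.012,-0.087,0.38],[0,0.001,0]],[[0.013,-0.087,0.45],[0,0.001,0]],[[0.013,-0.087,0.5],[0,0.001,0]],[[0.013,-0.087,0.515],[0,0.001,0]],[[0.013,-0.087,0.515],[0,0.001,0]]])

```text
t: 28.9
eef_pos: [0.4671, -0.4245, -0.0063]
tool_rot: [0.0, -0.04, 0.999, -0.0]
contact_force: [0.3, 1.3, 0.6]
gripper_width: 0.467
```

```bash
python3 - <<'E'
from h import *
snap('w28')
rows([([.4667,-.4258,-.006],np.pi+.085)])
E
```

```text
w28 [ 0.4671 -0.4245 -0.0063] 0.4671707891307583 yaw -175.45 [0.3 1.3 0.6] [ 0.97  0.71 -0.45  1.78  0.43  0.75  1.94]
[[0.0025, -0.0012, 0.0019], [-0.0003, 0.0003, -0.0009]] mm 1 deg 0.4
```

View pics/w28.png

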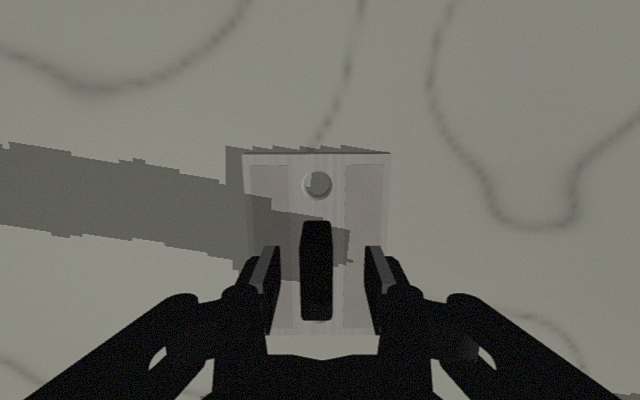

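Request:
play_rows(motion=[[[0.001,-0.005,0],[0,0,0]],[[0.001,-0.005,0],[0,0,0]]])

```text
t: 29.15
eef_pos: [0.4683, -0.428, -0.0037]
tool_rot: [0.002, -0.04, 0.999, -0.002]
contact_force: [0.3, 0.9, 0.6]
gripper_width: 0.466
```

Request:
play_rows(motion=[[[0,0,0],[0,0,0]],[[0,0,0],[0,0,0]],[[0,0,0],[0,0,0]],[[0,0,0],[0,0,0]],[[0,0,0],[0,0,0]],[[0,0,0],[0,0,0]]], fingers=0, grip_force=80)

```text
t: 29.75
eef_pos: [0.469, -0.4285, -0.0025]
tool_rot: [0.002, -0.039, 0.999, -0.002]
contact_force: [-1.0, 1.4, 6.1]
gripper_width: 0.147
```

Request:
play_rows(motion=[[[0,0,-0.05],[0,0,0]],[[0,0,-0.1],[0,0,0]],[[0,0,-0.2],[0,0,0]],[[0,0,-0.3],[0,0,0]],[[0,0,-0.36],[0,0,0]],[[0,0,-0.36],[0,0,0]]])

```text
t: 30.35
eef_pos: [0.4703, -0.4292, 0.1455]
tool_rot: [0.005, -0.039, 0.999, -0.005]
contact_force: [0.5, -0.5, -2.1]
gripper_width: 0.143
```

```bash
python3 - <<'E'
from h import *
snap('w29')
rows([([.488,-.12,.16],np.pi+.003)])
E
```

```text
w29 [ 0.4703 -0.4292  0.1455] 0.14307103686372918 yaw -175.49 [ 0.5 -0.5 -2.1] [ 1.03  0.53 -0.54  1.69  0.31  0.99  2.03]
[[-0.1087, 0.7647, -0.0477], [-0.0011, 0.0011, 0.0121]] mm 310 deg 4.4
```

View pics/w29.png

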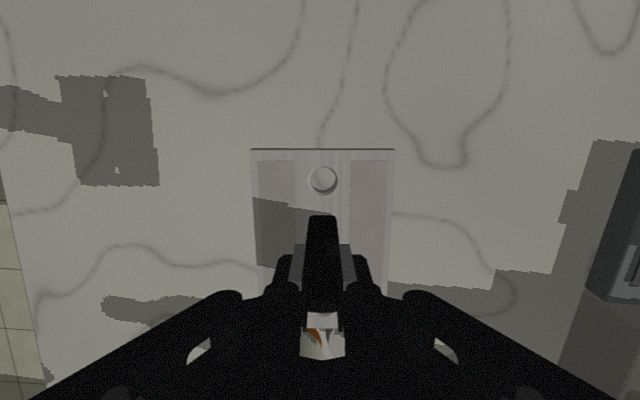

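Request:
play_rows(motion=[[[-0.02,0.1,-0.03],[0,0,0]],[[-0.05,0.2,-0.048],[0,0,0.006]],[[-0.08,0.32,-0.048],[0,0,0.012]],[[-0.1,0.44,-0.048],[-0.001,0.001,0.012]],[[-0.109,0.56,-0.048],[-0.001,0.001,0.012]],[[-0.109,0.68,-0.048],[-0.001,0.001,0.012]],[[-0.109,0.765,-0.048],[-0.001,0.001,0.012]],[[-0.109,0.765,-0.048],[-0.001,0.001,0.012]]])

```text
t: 31.2
eef_pos: [0.4864, -0.1137, 0.1585]
tool_rot: [-0.001, -0.006, 1.0, 0.001]
contact_force: [0.0, -0.6, -1.9]
gripper_width: 0.143
```

```bash
python3 - <<'E'
from h import *
o=bot.get_obs();print(o['eef_pos'],o['gripper_width'])
rows([([.4885,.081,.14],np.pi+.003)])
E
```

```text
[ 0.48639635 -0.11372972  0.15851585] 0.14259408523349815
[[-0.0112, 0.4866, 0.0472], [0.0003, -0.0004, 0.0014]] mm 196 deg 0.5
```

Request:
play_rows(motion=[[[-0.005,0.1,0.01],[0,0,0.001]],[[-0.01,0.2,0.02],[0,0,0.001]],[[-0.01,0.32,0.03],[0,0,0.001]],[[-0.011,0.42,0.047],[0,0,0.001]],[[-0.011,0.487,0.047],[0,0,0.001]],[[-0.011,0.487,0.047],[0,0,0.001]],[[-0.011,0.487,0.047],[0,0,0.001]]])

```text
t: 31.9
eef_pos: [0.4875, 0.0807, 0.1387]
tool_rot: [-0.003, -0.003, 1.0, 0.001]
contact_force: [-0.4, -0.5, -3.0]
gripper_width: 0.138
```

```bash
python3 - <<'E'
from h import *
snap('w30')
d=np.load('pics/w30.npz');cv2.imwrite('pics/w30a.png',cv2.resize(d['I'][100:260,80:400,::-1],None,fx=2.5,fy=2.5,interpolation=cv2.INTER_CUBIC))
E
```

```text
w30 [0.4875 0.0807 0.1387] 0.13845757333424077 yaw -179.72 [-0.4 -0.5 -3. ] [ 0.32  0.36 -0.72  2.01  0.3   0.89  1.01]
```

View pics/w30a.png

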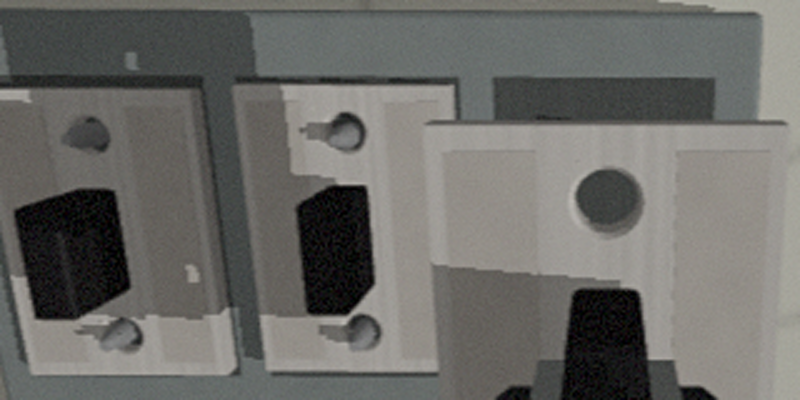

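```bash
python3 - <<'E'
from h import *
f=lambda x,y:(80+(x+.5)/2.5-.5,100+(y+.5)/2.5-.5)
inhand('w30.npz',.0105,*f(607,203));inhand('w30.npz',.0105,*f(607,125));inhand('w30.npz',.0105,*f(425,126));inhand('w30.npz',.0105,*f(787,126))
rows([([.489,.0804,z],np.pi+.003) for z in (.10,.07,.05,.045)])
E
```

```text
px 322.5 180.9 world [0.45   0.0803 0.1492] tool frame mm [ 37.6  -0.  -10.3]
px 322.5 149.7 world [0.4348 0.0802 0.1492] tool frame mm [ 52.8  -0.1 -10.2]
px 249.7 150.1 world [0.4352 0.0454 0.1492] tool frame mm [ 52.6 -34.9 -10.3]
px 394.5 150.1 world [0.4347 0.1147 0.1492] tool frame mm [ 52.6  34.4 -10.2]
[[-0.0036, 0.0016, 0.0971], [0.0002, -0.0008, 0.0003]] mm 39 deg 0.3
[[-0.0039, 0.0015, 0.1721], [0.0002, -0.0008, 0.0003]] mm 69 deg 0.3
[[-0.0042, 0.0015, 0.2221], [0.0002, -0.0008, 0.0003]] mm 89 deg 0.3
[[-0.0042, 0.0015, 0.2346], [0.0002, -0.0008, 0.0003]] mm 94 deg 0.3
```

Request:
play_rows(motion=[[[-0.0035,0.0015,0.06],[0,-0.0008,0]],[[-0.0035,0.0015,0.12],[0,-0.0008,0]],[[-0.004,0.0015,0.17],[0,-0.0008,0]],[[-0.004,0.0015,0.21],[0,-0.0008,0]],[[-0.004,0.0015,0.228],[0,-0.0008,0]],[[-0.004,0.0015,0.236],[0,-0.0008,0]],[[-0.004,0.0015,0.236],[0,-0.0008,0]]])

```text
t: 32.65
eef_pos: [0.489, 0.0797, 0.0444]
tool_rot: [-0.0, -0.002, 1.0, 0.0]
contact_force: [0.4, 0.4, -1.6]
gripper_width: 0.141
```

```bash
python3 - <<'E'
from h import *
snap('w31')
rows([([.489,.0806,z],np.pi+.003) for z in (.035,.0275)])
I=cv2.imread('pics/w31.png');cv2.imwrite('pics/w31a.png',cv2.resize(I[130:250,230:410],None,fx=4,fy=4,interpolation=cv2.INTER_CUBIC))
E
```

```text
w31 [0.489  0.0797 0.0444] 0.1412783300376972 yaw -179.77 [ 0.4  0.4 -1.6] [ 0.23  0.5  -0.63  2.08  0.45  0.7   0.88]
[[0.0008, 0.0015, 0.0245], [0.0001, 0.0001, 0.0002]] mm 10 deg 0.1
[[0.0008, 0.0015, 0.0432], [0.0001, 0.0001, 0.0002]] mm 17 deg 0.1
```

View pics/w31a.png

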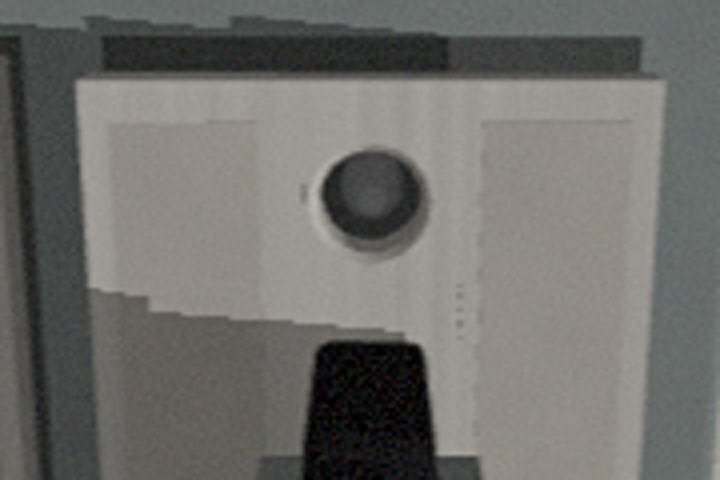

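Pin tip sits inside the hole, nearly centred. Lower to seat.

Request:
play_rows(motion=[[[0.002,0.001,0.01],[0,0,0]],[[0.002,0.001,0.02],[0,0,0]],[[0.002,0.001,0.032],[0,0,0]],[[0.002,0.001,0.042],[0,0,0]],[[0.002,0.001,0.046],[0,0,0]],[[0.002,0.001,0.046],[0,0,0]]])

```text
t: 33.3
eef_pos: [0.4885, 0.0804, 0.0274]
tool_rot: [0.0, -0.002, 1.0, -0.0]
contact_force: [-6.0, -1.1, 15.6]
gripper_width: 0.145
```

```bash
python3 - <<'E'
from h import *
snap('w32')
E
```

```text
w32 [0.4885 0.0804 0.0274] 0.14510113748346024 yaw -179.75 [-6.  -1.1 15.6] [ 0.21  0.52 -0.61  2.09  0.48  0.67  0.85]
```

Request:
play_rows(motion=[[[0,0,0],[0,0,0]],[[0,0,0],[0,0,0]],[[0,0,0],[0,0,0]],[[0,0,0],[0,0,0]],[[0,0,-0.06],[0,0,0]],[[0,0,-0.15],[0,0,0]],[[0,0,-0.25],[0,0,0]],[[0,0,-0.4],[0,0,0]]], fingers=40)

```text
t: 34.15
eef_pos: [0.487, 0.0802, 0.1777]
tool_rot: [-0.001, -0.002, 1.0, -0.0]
contact_force: [1.2, -0.7, -1.4]
gripper_width: 0.469
```

```bash
python3 - <<'E'
from h import *
rows([([.488,-.02,.30],np.pi)])
E
```

```text
[[-0.0005, -0.2507, -0.3057], [-0.0001, -0.0004, 0.0007]] mm 158 deg 0.3
```

Request:
play_rows(motion=[[[0,0,-0.1],[0,0,0]],[[0,-0.1,-0.2],[0,0,0]],[[0,-0.2,-0.3],[0,0,0]],[[0,-0.25,-0.305],[0,0,0]],[[0,-0.25,-0.305],[0,0,0]]])

```text
t: 34.65
eef_pos: [0.4889, -0.0246, 0.3015]
tool_rot: [0.0, 0.001, 1.0, -0.001]
contact_force: [-0.3, 0.5, -0.6]
gripper_width: 0.469
```

```bash
python3 - <<'E'
from h import *
snap('w33')
c,f=cam('side');cv2.imwrite('pics/s33.png',cv2.resize(c['pixels'][100:370,170:430,::-1],None,fx=2.2,fy=2.2,interpolation=cv2.INTER_CUBIC)); Q=pts(c,f)
P=np.load('pics/w33.npz')['P'];I=np.load('pics/w33.npz')['I']
for cen in [-.089,-.0045,.0805]:
    for P_ in (P,Q):
        X=P_.reshape(-1,3);m=(abs(X[:,0]-.487)<.045)&(abs(abs(X[:,1]-cen)-.021)<.011)&(X[:,2]>.02)&(X[:,2]<.06);Y=X[m]
        if len(Y)<30: print(cen,len(Y));continue
        k=np.linalg.lstsq(np.c_[Y[:,:2]-[.487,cen],np.ones(len(Y))],Y[:,2],rcond=None)[0]; print(cen,len(Y),k.round(4),np.median(Y[:,2]).round(4))
E
```

```text
w33 [ 0.4889 -0.0246  0.3015] 0.46914706972558606 yaw 179.99 [-0.3  0.5 -0.6] [ 0.58  0.15 -0.72  1.83  0.11  1.21  1.39]
-0.089 2144 [0.0024 0.0005 0.0388] 0.0388
-0.089 130 [0.0011 0.0107 0.0378] 0.0373
-0.0045 2239 [ 0.0007 -0.0005  0.0389] 0.0389
-0.0045 149 [0.005  0.0069 0.0375] 0.0374
0.0805 2124 [-0.0001  0.0007  0.039 ] 0.039
0.0805 176 [-0.0038  0.0114  0.0379] 0.0374
```

View pics/w33.png

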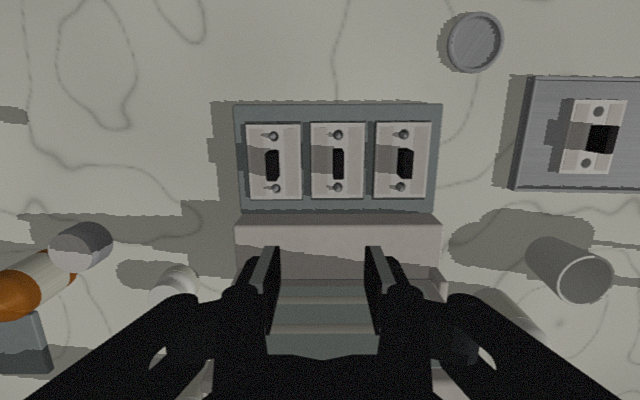

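View pics/s33.png

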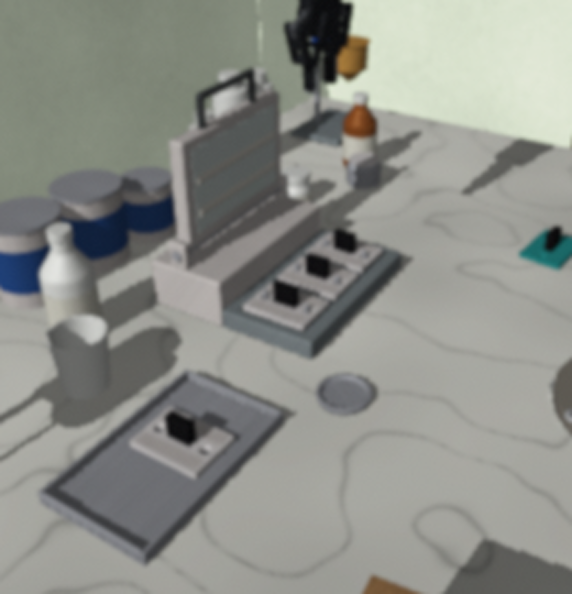

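```bash
python3 - <<'E'
from h import *
rows([([.50,-.005,.36],1.577),([.6344,-.005,.36],1.577)])
E
```

```text
[[-0.0306, 0.0379, -0.1511], [-0.0004, -0.0003, 0.2495]] mm 64 deg 89.8
[[-0.3666, 0.037, -0.1519], [-0.0004, -0.0003, 0.2495]] mm 159 deg 89.8
```

Request:
play_rows(motion=[[[0,0.02,-0.05],[0,0,0.02]],[[0,0.038,-0.15],[0,0,0.249]],[[0,0.038,-0.15],[0,0,0.249]],[[0,0.038,-0.15],[0,0,0.249]],[[-0.03,0.038,-0.15],[0,0,0.249]],[[-0.03,0.038,-0.15],[0,0,0.249]],[[-0.03,0.038,-0.15],[0,0,0.249]],[[-0.03,0.038,-0.15],[0,0,0.249]]])

```text
t: 35.55
eef_pos: [0.4993, -0.0031, 0.3583]
tool_rot: [-0.002, 0.555, 0.832, -0.001]
contact_force: [-0.0, -0.8, -0.9]
gripper_width: 0.463
```

Request:
play_rows(motion=[[[0,0,0],[0,0,0.083]],[[0,0,0],[0,0,0.083]],[[0,0,0],[0,0,0.083]],[[0,0,0],[0,0,0.083]]])

```text
t: 35.95
eef_pos: [0.4987, -0.0013, 0.3572]
tool_rot: [-0.003, 0.751, 0.66, -0.002]
contact_force: [0.4, 0.1, -0.5]
gripper_width: 0.467
```

```bash
python3 - <<'E'
from h import *
snap('w34')
rows([([.6344,-.005,.36],1.577)])
E
```

```text
w34 [ 0.4987 -0.0013  0.3572] 0.46672754468411665 yaw 82.5 [ 0.4  0.1 -0.5] [ 0.43  0.12 -0.6   1.72  0.07  1.33 -0.31]
[[0.0352, 0.3374, -0.0093], [-0.0011, -0.0001, -0.0218]] mm 136 deg 7.9
```

Request:
play_rows(motion=[[[0.01,0.1,-0.009],[-0.001,0,-0.022]],[[0.02,0.2,-0.009],[-0.001,0,-0.022]],[[0.035,0.3,-0.009],[-0.001,0,-0.022]],[[0.035,0.337,-0.009],[-0.001,0,-0.022]],[[0.035,0.337,-0.009],[-0.001,0,-0.022]]], fingers=40)

```text
t: 36.5
eef_pos: [0.6353, -0.0037, 0.3575]
tool_rot: [-0.002, 0.703, 0.711, -0.0]
contact_force: [-1.1, -0.5, 0.2]
gripper_width: 0.471
```

```bash
python3 - <<'E'
from h import *
snap('w35')
P=np.load('pics/w35.npz')['P'].reshape(-1,3)
m=(P[:,0]>.58)&(P[:,0]<.70)&(P[:,1]<.05)&(P[:,1]>.008)&(P[:,2]>.29)&(P[:,2]<.33);print(m.sum(),np.median(P[m],0),P[m].min(0),P[m].max(0))
rows([([.6344,-.005,.27],1.577)])
E
```

```text
w35 [ 0.6353 -0.0037  0.3575] 0.4709806259934692 yaw 90.61 [-1.1 -0.5  0.2] [ 0.33  0.38 -0.59  1.42  0.21  1.41 -0.25]
1137 [0.63331669 0.02951105 0.3153066 ] [0.62774925 0.0081706  0.31027252] [0.63940816 0.04986666 0.31864286]
[[-0.004, 0.0011, 0.2204], [-0.0005, -0.0003, 0.0007]] mm 88 deg 0.3
```

View pics/w35.png

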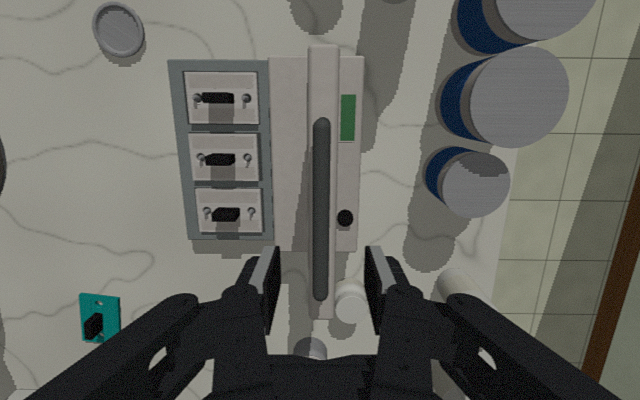

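Request:
play_rows(motion=[[[-0.003,0,0.08],[0,0,0]],[[-0.003,0,0.14],[0,0,0]],[[-0.003,0,0.19],[0,0,0]],[[-0.003,0,0.222],[0,0,0]],[[-0.003,0,0.222],[0,0,0]]])

```text
t: 37.05
eef_pos: [0.6322, -0.0043, 0.2678]
tool_rot: [-0.003, 0.703, 0.711, -0.002]
contact_force: [0.5, -0.1, -0.1]
gripper_width: 0.468
```

Request:
play_rows(motion=[[[0,0,0],[0,0,0]],[[0,0,0],[0,0,0]],[[0,0,0],[0,0,0]],[[0,0,0],[0,0,0]],[[0,0,0],[0,0,0]],[[0,0,0],[0,0,0]]], fingers=0, grip_force=30)

```text
t: 37.65
eef_pos: [0.6327, -0.0039, 0.269]
tool_rot: [-0.002, 0.703, 0.711, -0.001]
contact_force: [-0.2, 0.7, 6.6]
gripper_width: 0.126
```

```bash
python3 - <<'E'
from h import *
snap('w36')
p=bot.get_obs()['eef_pos'];r=.215;y0=yawnow();a0=np.radians(88.5)
c=(p[0]+r*np.cos(a0),p[2]-r*np.sin(a0));print(c)
rows([([c[0]-r*np.cos(a),p[1],c[1]+r*np.sin(a)],y0) for a in np.radians([84,79,74,69,64,59,54,49,46,45])])
E
```

```text
w36 [ 0.6327 -0.0039  0.269 ] 0.1261571821306121 yaw 90.69 [-0.2  0.7  6.6] [ 0.34  0.42 -0.59  1.55  0.24  1.24 -0.28]
(np.float64(0.6383593952692147), np.float64(0.05408990575864084))
[[0.0005, -0.0421, 0.003], [-0.0007, -0.0003, 0.0]] mm 17 deg 0.3
[[0.001, -0.0884, 0.0101], [-0.0007, -0.0003, 0.0]] mm 36 deg 0.3
[[0.0016, -0.134, 0.0213], [-0.0007, -0.0003, 0.0]] mm 54 deg 0.3
[[0.0021, -0.1784, 0.0363], [-0.0007, -0.0003, 0.0]] mm 73 deg 0.3
[[0.0026, -0.2213, 0.0552], [-0.0007, -0.0003, 0.0]] mm 91 deg 0.3
[[0.003, -0.2624, 0.0778], [-0.0007, -0.0003, 0.0]] mm 109 deg 0.3
[[0.0034, -0.3014, 0.1039], [-0.0007, -0.0003, 0.0]] mm 128 deg 0.3
[[0.0038, -0.3379, 0.1332], [-0.0007, -0.0003, 0.0]] mm 145 deg 0.3
[[0.004, -0.3586, 0.1523], [-0.0007, -0.0003, 0.0]] mm 156 deg 0.3
[[0.0041, -0.3652, 0.1589], [-0.0007, -0.0003, 0.0]] mm 159 deg 0.3
```

Request:
play_rows(motion=[[[0.0005,-0.042,0.003],[0,0,0]],[[0.001,-0.088,0.01],[0,0,0]],[[0.0015,-0.134,0.021],[0,0,0]],[[0.002,-0.178,0.036],[0,0,0]],[[0.0025,-0.221,0.055],[0,0,0]],[[0.003,-0.262,0.078],[0,0,0]],[[0.0035,-0.301,0.104],[0,0,0]],[[0.0035,-0.301,0.104],[0,0,0]]])

```text
t: 38.5
eef_pos: [0.5098, -0.0042, 0.2271]
tool_rot: [-0.003, 0.703, 0.711, -0.002]
contact_force: [-3.4, 0.4, -2.6]
gripper_width: 0.125
```

```bash
python3 - <<'E'
from h import *
o=bot.get_obs();p=o['eef_pos'];print(p,o['contact_force'],o['gripper_width'])
c=(.6386,.0538);print(np.degrees(np.arctan2(p[2]-c[1],c[0]-p[0])),np.hypot(p[2]-c[1],c[0]-p[0]))
rows([([c[0]-.215*np.cos(a),p[1],c[1]+.215*np.sin(a)],1.577) for a in np.radians([50,47,45])])
E
```

```text
[ 0.50979499 -0.00423832  0.22712147] [-3.35109478  0.43243668 -2.63370397] 0.12519776221557458
53.38186757125912 0.21594227126791585
[[0.0003, -0.0233, 0.0217], [-0.0012, -0.0002, 0.0009]] mm 13 deg 0.5
[[0.0005, -0.0443, 0.0405], [-0.0012, -0.0002, 0.0009]] mm 24 deg 0.5
[[0.0006, -0.0576, 0.0537], [-0.0012, -0.0002, 0.0009]] mm 32 deg 0.5
```

Request:
play_rows(motion=[[[0,-0.023,0.022],[0,0,0]],[[0.0005,-0.044,0.0405],[0,0,0]],[[0.0005,-0.0575,0.0535],[0,0,0]],[[0.0005,-0.0575,0.0535],[0,0,0]],[[0.0005,-0.0575,0.0535],[0,0,0]]])

```text
t: 39.0
eef_pos: [0.486, -0.0043, 0.2058]
tool_rot: [-0.004, 0.703, 0.711, -0.003]
contact_force: [-5.5, 0.1, 3.3]
gripper_width: 0.126
```

```bash
python3 - <<'E'
from h import *
o=bot.get_obs();p=o['eef_pos'];print(p,o['contact_force'],o['gripper_width'])
c=(.6386,.0538);print(np.degrees(np.arctan2(p[2]-c[1],c[0]-p[0])))
def ang(P,n):
    X=P.reshape(-1,3)
    m=(abs(X[:,1])<.11)&(X[:,0]>.5)&(X[:,0]<.66)&(X[:,2]>.115)&(X[:,2]<.27);X=X[m];w=np.ones(len(X),bool)
    # line fit z=f(x), robust
    for _ in range(8):
        k=np.polyfit(X[w,0],X[w,2],1); r=(X[:,2]-np.polyval(k,X[:,0]))/np.hypot(1,k[0]); w=abs(r)<.008
    print(n,len(X),w.sum(),np.degrees(np.arctan(-k[0])))
for n in('top','side','wrist'):
    cc,f=cam(n);ang(pts(cc,f),n)
    if n=='side': cv2.imwrite('pics/s37.png',cv2.resize(cc['pixels'][80:260,200:420,::-1],None,fx=3.3,fy=3.3,interpolation=cv2.INTER_CUBIC))
E
```

```text
[ 0.48595885 -0.00431151  0.20580609] [-5.51327866  0.13030649  3.28078125] 0.12571634557449576
44.88056151272744
top 911 818 43.730452496849246
side 399 311 49.53736311773095
wrist 40252 35176 43.36947723070939
```

View pics/s37.png

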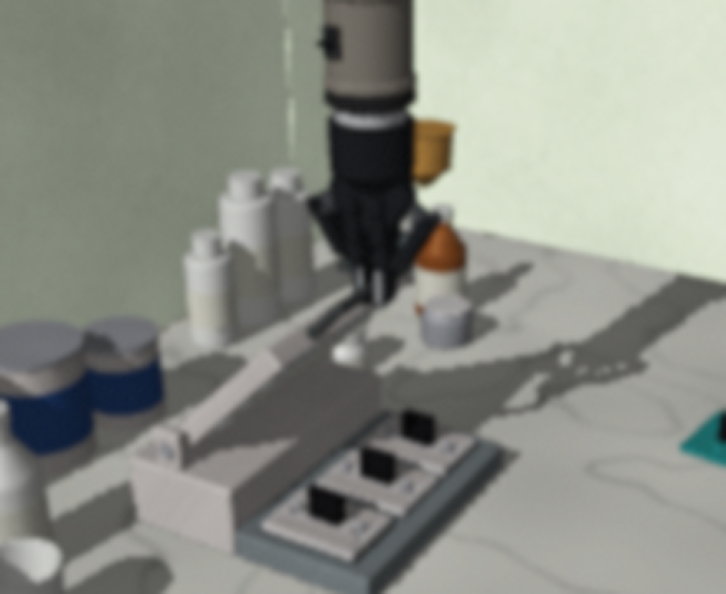

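Request:
play_rows(motion=[[[0,0,0],[0,0,0]],[[0,0,0],[0,0,0]],[[0,0,0],[0,0,0]],[[0,0,-0.05],[0,0,0]],[[0,0,-0.12],[0,0,0]],[[0,0,-0.22],[0,0,0]],[[0,0,-0.32],[0,0,0]],[[0,0,-0.4],[0,0,0]]], fingers=36)

```text
t: 39.95
eef_pos: [0.4882, -0.0043, 0.3684]
tool_rot: [-0.003, 0.703, 0.711, -0.003]
contact_force: [1.4, 0.3, -0.2]
gripper_width: 0.425
```

Request:
play_rows(motion=[[[0,-0.1,0],[0,0,0]],[[0,-0.15,0],[0,0,0]],[[0,-0.15,0],[0,0,0]],[[0,-0.15,0],[0,0,0]]])

```text
t: 40.35
eef_pos: [0.4286, -0.0052, 0.3692]
tool_rot: [-0.002, 0.703, 0.711, -0.002]
contact_force: [-0.4, -0.1, -0.2]
gripper_width: 0.421
```

```bash
python3 - <<'E'
from h import *
snap('w38')
for n in('top','side','wrist'):
    cc,f=cam(n);P=pts(cc,f)
    if n=='side': cv2.imwrite('pics/s38.png',cv2.resize(cc['pixels'][80:370,170:430,::-1],None,fx=2,fy=2,interpolation=cv2.INTER_CUBIC));continue
    # restrict to white head top face
    X=P.reshape(-1,3);I=cc['pixels'].reshape(-1,3).astype(int)
    m=(abs(X[:,1])<.10)&(X[:,0]>.54)&(X[:,0]<.63)&(X[:,2]>.13)&(X[:,2]<.26)
    X=X[m];w=np.ones(len(X),bool)
    for _ in range(10):
        k=np.polyfit(X[w,0],X[w,2],1); r=(X[:,2]-np.polyval(k,X[:,0]))/np.hypot(1,k[0]); w=abs(r)<.006
    print(n,w.sum(),len(X),np.degrees(np.arctan(-k[0])))
P=np.load('pics/w38.npz')['P'].reshape(-1,3)
m=(P[:,0]>.45)&(P[:,0]<.52)&(abs(P[:,1])<.05)&(P[:,2]>.22)&(P[:,2]<.28)
print('bar',m.sum(),np.median(P[m],0))
b=np.median(P[m],0);print(np.degrees(np.arctan2(b[2]-.006-.098,.639-b[0])))
E
```

```text
w38 [ 0.4286 -0.0052  0.3692] 0.42052657552805933 yaw 90.69 [-0.4 -0.1 -0.2] [ 0.52 -0.03 -0.62  1.83 -0.02  1.34 -0.08]
top 337 337 44.63876286449603
wrist 7369 7369 44.95097849651943
bar 1488 [0.48443383 0.00449224 0.25267592]
43.8872108281902
```

View pics/w38.png

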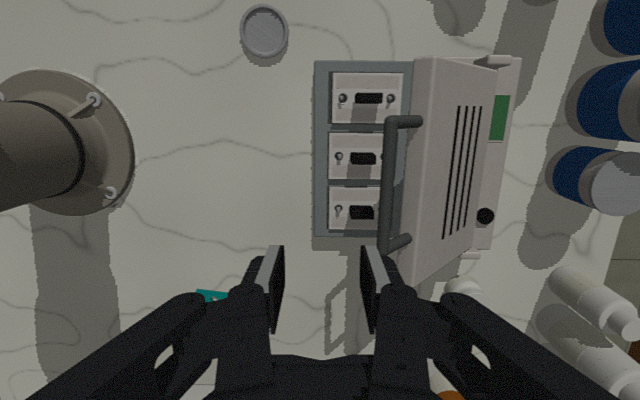

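View pics/s38.png

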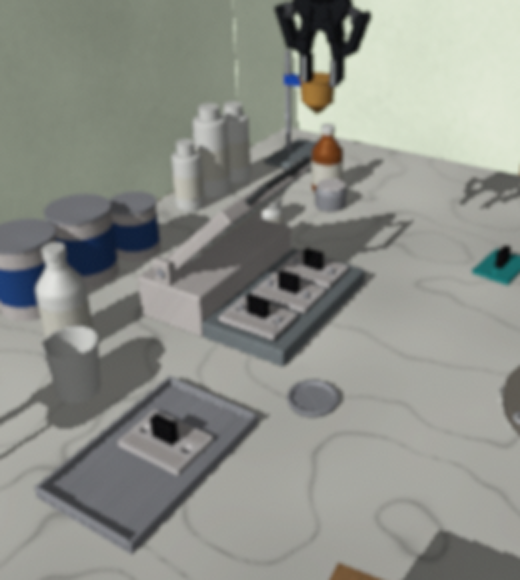

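Head at about 44–45°, all three fresh carriers on the pins, cured carrier flat in the tray, gripper clear. Handing in.

```bash
python3 -c "
from h import *
print(bot.hand_in())"
```

```text
the job is handed in; nothing more can be done
None
```

The job is done and handed in at about 40 s of the 210 s allowed; the hand-in returned no verdict.

- **Lamp up:** I folded the head to about 88.5° by its pull bar.
- **Cured carrier:** only one was present, on the middle pins. It now lies flat in the drying tray, with its plate top at 13 mm as expected and about 0.002–0.003 rad of tilt.
- **Fresh carriers:** all three are on pin pairs 0, 1 and 2. The wrist camera put their plate tops at 38.8–39.0 mm and the side camera at 37.3–37.4 mm, against 38 mm if flush. Tilt was about 0.002 rad or less by the wrist camera.
- **Lamp down:** I folded the head back and released it. After release the head's slope measured 44.6° (top camera) and 45.0° (wrist camera), and the bar's position gave 43.9°.
- **Everything else:** I did not touch the turquoise look-alike. No bystander looks moved in the last pictures; I judged this by eye and did not measure it. The gripper was clear of everything at hand-in.

**Checks that failed or disagreed:**
- My first grip on the bar closed on nothing. The cameras showed the fingertips about 26 mm short of the reported tool point along the tool axis. I corrected for that from then on, and every later grip held.
- Before release, the side camera's slope fit gave 49.5°. I set it aside because that fit took in other surfaces, and the other readings agreed near 45°.

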